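# Tare, fill and bar the fastener kit

### The job

First, while both blue bins are still empty, turn the tare knob on the grey console until its pointer stands at the broad zero mark, and leave it there. Then sort all the loose hex nuts and T-shaped slot blocks from the bench into the two bins on the weighing platform, each kind into the bin that carries a bolted-down sample of it. When everything is sorted, lay the long aluminium retaining bar across the bins so that its ends rest down in the saddles of both posts, evenly centred, and let go; leave the grey housing, the yellow screwdriver and the tape roll where they are.

Things in the scene. Friction and masses are not known exactly. Their poses are not given: they have to be found in the camera images.
- tare_knob (a joint): angle of the tare knob about the vertical, rad: 0 when the pointer stands at the zero mark, positive counter-clockwise seen from above, stops at +-2.8; stiff enough to stay where it is left
- tare_knob_grip (a point): point on the knob's axis at the height to grip, 57 mm above the bench. The black knob is a disc of 48 mm diameter (top 44 mm above the bench) with an upright grip bar on it, 46 mm long, 12 mm wide, from 44 to 70 mm above the bench; the bar lies along the pointer, which has a white line on top at its pointing half and a black needle out to 40 mm from the axis
- console: fixed grey console 130 x 120 mm, 34 mm tall, with a white dial of 104 mm diameter on top (dial face 38 mm above the bench); origin at the centre of its underside, under the knob's axis. Fine black ticks go round the dial; the zero mark is the one broad long black bar that crosses the dial's rim, in the console's +x direction (away from the robot, give or take its yaw)
- platform: fixed flat weighing platform 172 x 392 mm (x, y), its top 30 mm above the bench; origin at the centre of its underside. Two saddle posts stand on it at y = +165 and -165 mm, 46 mm (x) by 20 mm (y); each saddle is a notch 34 mm wide (x), its floor 85 mm above the bench and its side ears up to 97 mm; the bins stand between the posts, centred at y = +75 and -75 mm, in either order
- nut_bin: fixed open blue bin standing on the weighing platform, 140 x 140 mm outside, 35 mm tall (rim 65 mm above the bench), walls and floor 4 mm; origin at the centre of its underside. On its +x side a tab at rim height carries a bolted-down sample (not to be taken) of what belongs in it: a hex nut
- block_bin: fixed open blue bin standing on the weighing platform, 140 x 140 mm outside, 35 mm tall (rim 65 mm above the bench), walls and floor 4 mm; origin at the centre of its underside. On its +x side a tab at rim height carries a bolted-down sample (not to be taken) of what belongs in it: a T-shaped slot block
- bar: loose plain aluminium retaining bar, 24 x 370 x 14 mm (x, y, z), 0.33 kg; origin at the centre of its underside
- bar_center (a point): centre of the retaining bar, 7 mm above its underside
- nut1: loose plain steel hexagon nut, 30 mm across flats (34.6 across corners, corners along its x), 24 mm tall with a dark bore; origin at the centre of its underside, z up through the bore. May be absent
- nut2: loose plain steel hexagon nut, 30 mm across flats (34.6 across corners, corners along its x), 24 mm tall with a dark bore; origin at the centre of its underside, z up through the bore. May be absent
- nut3: loose plain steel hexagon nut, 30 mm across flats (34.6 across corners, corners along its x), 24 mm tall with a dark bore; origin at the centre of its underside, z up through the bore. May be absent
- nut4: loose plain steel hexagon nut, 30 mm across flats (34.6 across corners, corners along its x), 24 mm tall with a dark bore; origin at the centre of its underside, z up through the bore. May be absent
- block1: loose plain steel T-profile slot block, 46 mm long (x): a foot 26 mm wide (y) and 10 mm thick with a rib 13 mm wide along its middle, 22 mm tall in all; origin at the centre of the foot's underside, z up through the rib. May be absent
- block2: loose plain steel T-profile slot block, 46 mm long (x): a foot 26 mm wide (y) and 10 mm thick with a rib 13 mm wide along its middle, 22 mm tall in all; origin at the centre of the foot's underside, z up through the rib. May be absent
- block3: loose plain steel T-profile slot block, 46 mm long (x): a foot 26 mm wide (y) and 10 mm thick with a rib 13 mm wide along its middle, 22 mm tall in all; origin at the centre of the foot's underside, z up through the rib. May be absent
- housing: bystander: grey plastic housing with open top, 130 x 90 x 55 mm, origin at the centre of its underside
- driver: bystander: yellow and black electric screwdriver lying along its x, about 240 mm long, 42 mm tall; origin on the bench below it, 100 mm from its rear end
- tape: bystander: roll of tape, 96 mm across, 24 mm tall, origin at the centre of its underside

How it is judged:
By the outcome, as a careful person would: the job done as asked, in the order asked, and still so for the second after the job is handed in, with the robot touching nothing.
Of nut1, nut2, nut3, nut4 only 3 to 4 are there at a start; the rules pass over those that are not, and their reading is None.
Of block1, block2, block3 only 2 to 3 are there at a start; the rules pass over those that are not, and their reading is None.
At some moment in a run one of nut1, nut2, nut3, nut4, block1, block2, block3 may be knocked a few centimetres aside while the robot is not near it.
Once in a run the grip may slacken for a moment while it holds something.
It also fails if it takes over 208 s, if anything falls off the work surface, if the arm or the gripper's body presses on something with over 40 N, if the wrist force passes 120 N, or if a joint passes its speed limit or range.

### The arm

A 6-joint arm with a two-finger parallel gripper is mounted at the origin on the work surface. World frame = base frame: x ahead of the robot, y to its left, z up, the work surface at z = 0. Lengths are in m, angles in rad, forces in N, time in s.
With the tool pointing down it reaches from about 0.4 to 0.825 m from the base axis. Payload 7 kg.
Tool frame: the origin (TCP) lies at the very end of the fingers, on their centre line; the grasp point (between the pads) lies 19 mm behind it (arm.grasp_offset is the distance from the TCP to the grasp point, in m); z points along the fingers, y is the line along which they close (so a half turn about z gives the same grasp; the last joint's range is limited). The gripper opens to 88 mm and grips with 3 to 60 N. Pads are 19 mm wide; open, the fingers measure 130 mm over their backs; the gripper's body (78 mm by 193 mm) begins 47 mm behind the grasp point.
Start: joints at [-0.935, 0.359, 0.012, 0, -1.224, -0.288], TCP at [0.23, -0.635, 0.227] pointing down, gripper open.
Joint ranges: [-3.07, 3.07], [-1.43, 2.12], [-1.02, 1.25], [-3.03, 1.67], [-3.05, -0], [-3.03, 3.03]. Speed limits (rad/s): [2.39, 2.39, 3.01, 3.14, 3.14, 3.14].

### API

Orientations are given as [roll, pitch, yaw] about the fixed x, y, z axes, in that order (R = Rz(yaw) Ry(pitch) Rx(roll)).
In Python, from station import get_state, cams, arm, nets gives the robot as it stands.
- The arm moves only by the shell command python3 -m creep 'ROWS' [FORCE]. ROWS is a JSON object of lists of equal length, an entry for each row: "translation": the shift along the world's x, y, z in mm, a list of three; "spin": the turn about the world's z in rad; "gripper": the opening, from 0 (shut) to 1 (fully open). In form: {"translation": [[dx, dy, dz], ...], "spin": [spin, ...], "gripper": [gripper, ...]}. A call has 1 to 8 rows; each row shifts and turns the commanded pose from where the row before left it; what a row does not reach is not made up. A row lasts 1/10 s, in which the tool goes at most 50 mm and 8.59 degrees, less where a joint would pass 70% of its speed; a pose out of reach is approached as far as the arm can. A call is refused whole if a number of a shift passes 50 or a number of a turn 0.15, either way. A call with a gripper value outside its range is refused whole. The fingers move at their own pace and stop on an object; FORCE is the grip in N (left out, the last holds). Time passes only in rows, so rows that do not move let the fingers close. It gives the time, the measured TCP pose, the force, the opening and the grip force at its end, in the units of the state.
- get_state(): the state, without advancing time (a new reading comes with each control period).
- cams.grab_frame(name): name is "scene" or "top" or "wrist"; returns a dict with "img" (384x512x3 uint8, red, green, blue), "mtx" (3x3 intrinsics, pixels), "R" (3x3) and "t" (3): a world point X has camera coordinates R X + t. Camera axes: x right, y down, z forward; pixel columns grow to the right and rows downward; lengths in m; the calibration is good to about 2 mm. The wrist camera is an equidistant fisheye: a pixel r from the principal point sees the ray r / f radians off the axis. A picture is of the moment at which its call begins. There is no depth.
- arm.job_done(): hands the job in; it is judged then, once.
Trained networks look in the newest picture that a camera, given by its name, has taken for a name from the list of things; names that differ only in an ending like _2 or _b are one class to them, and where a whole thing is asked for, a point or a joint stands for the part that bears it (a point fixed in the world has none). Each returns a list of dicts, best first, with "confidence" (0 to 1); they miss things now and then, are a little off and sometimes report something else, mostly with a low value. They report only what shows in the picture. A call takes as long as a camera call.
- nets.search_frame(camera, label): "centre" ([x, y, z] in m, in world coordinates, good to about 4 mm: the middle of the surface that is visible of it).
- nets.pinpoint(camera, label): "centre" ([x, y, z] in m, in world coordinates, good to about 4 mm: a listed point, or the origin of a listed thing).
The state is a dict: "t": time; "q": joint angles; "qd": joint speeds; "joint_efforts": joint torques, N m; "eef_pos": TCP position; "ee_rot": TCP orientation; "force": force on the tool from outside, world axes, zero at the start; "moment": the same for the moment, N m; "width": finger opening in m; "gripper_force": force on a finger pad.
Only numpy, scipy, OpenCV 4.12 (cv2) and the standard library are available. Lean on these libraries where they do the work, as an engineer would, in place of code of your own. Each camera call takes 0.05 s, during which the arm holds its last target. There are 200 camera calls.

## Working session

There is one attempt and no reset: what is moved stays moved. The work goes in short steps, Python scripts to look and compute and a shell command to move; the robot and the scene stay as the last step left them, time stands still between calls to the robot, and variables do not carry over. Pictures are saved under pics/ and viewed, at most 14 in all, crops included, and the job is handed in when it is done.

```bash
ls; mkdir -p pics; python3 - <<'E'
from station import get_state,cams,arm,nets
import cv2,numpy as np
s=get_state();print(s)
for c in ["top","scene"]:
    f=cams.grab_frame(c);cv2.imwrite(f"pics/{c}0.png",f["img"][:,:,::-1]);print(c,f["mtx"].tolist(),(-f["R"].T@f["t"]).round(3))
    for l in ["tare_knob","tare_knob_grip","console","platform","nut_bin","block_bin","bar","bar_center","nut1","block1","housing","driver","tape"]:
        print(l,[(np.round(d["centre"],3).tolist(),round(d["confidence"],2)) for d in nets.pinpoint(c,l) if d["confidence"]>.2])
E
```

```text
pics
{'t': 0.0, 'q': array([-9.34887939e-01,  3.59395125e-01,  1.10413646e-02, -3.65353385e-04,
       -1.22410860e+00, -2.88129585e-01]), 'qd': array([-6.46685528e-04,  6.23580827e-05, -1.26285982e-03, -1.66212511e-04,
        7.04686014e-04, -8.34953166e-04]), 'joint_efforts': array([ 6.70111112e-04, -5.82719100e+01,  2.93068779e+01,  6.99743852e+00,
        6.96397852e-03, -1.84136634e-04]), 'eef_pos': array([ 0.22986881, -0.63411615,  0.22560701]), 'ee_rot': array([ 3.13989769e+00, -1.44173607e-04, -2.79393816e+00]), 'force': array([0.34683323, 0.42673136, 1.14928296]), 'moment': array([ 0.01943939, -0.017725  ,  0.03088405]), 'gripper_force': 0.0, 'width': 0.08766894438210968}
top [[349.34612120846333, 0.0, 259.36158361319144], [0.0, 349.34612120846333, 187.34359139948145], [0.0, 0.0, 1.0]] [0.484 0.063 1.13 ]Traceback (most recent call last):
  File "<stdin>", line 7, in <module>
ValueError: it knows: bar, bar_center, block, block_bin, console, driver, housing, nut, nut_bin, platform, tape, tare_knob_grip
```

```bash
cat > h.py <<'E'
from station import get_state,cams,arm,nets
import cv2,numpy as np
def grab(c,name=None):
    f=cams.grab_frame(c)
    if name: cv2.imwrite(f"pics/{name}.png",f["img"][:,:,::-1])
    return f
def look(c,l,th=.25):
    return [(np.round(d["centre"],3).tolist(),round(d["confidence"],2)) for d in nets.pinpoint(c,l) if d["confidence"]>th]
def proj(f,X):
    X=np.atleast_2d(X)@f["R"].T+f["t"]; u=X@f["mtx"].T; return u[:,:2]/u[:,2:]
def ray(f,u,z,fish=False):
    u=np.asarray(u,float);K=f["mtx"]
    d=np.array([(u[0]-K[0,2])/K[0,0],(u[1]-K[1,2])/K[1,1],1])
    if fish:
        r=np.hypot(d[0],d[1]);d=np.array([d[0]/r*np.sin(r),d[1]/r*np.sin(r),np.cos(r)]) if r>0 else d
    d=f["R"].T@d;C=-f["R"].T@f["t"];return C+d*(z-C[2])/d[2]
E
python3 - <<'E'
from h import *
for c in ["top","scene"]:
    f=grab(c,c+"1")
    for l in ["tare_knob_grip","console","platform","nut_bin","block_bin","bar","bar_center","nut","block","housing","driver","tape"]:
        print(c,l,look(c,l))
    im=cv2.imread(f"pics/{c}1.png");cv2.imwrite(f"pics/{c}1b.png",cv2.resize(im,(800,600),interpolation=cv2.INTER_CUBIC))
print(get_state()["t"])
E
```

```text
top tare_knob_grip [([0.443, -0.342, 0.054], 0.63)]
top console [([0.439, -0.346, 0.003], 0.91)]
top platform [([0.589, 0.176, 0.004], 0.9)]
top nut_bin [([0.594, 0.1, 0.029], 0.91)]
top block_bin [([0.588, 0.25, 0.03], 0.97)]
top bar [([0.374, 0.265, -0.003], 0.97)]
top bar_center [([0.372, 0.271, 0.006], 0.66)]
top nut [([0.632, -0.106, -0.003], 0.64), ([0.543, -0.102, -0.0], 0.5), ([0.615, -0.213, 0.005], 0.5), ([0.433, -0.03, 0.003], 0.44)]
top block [([0.445, -0.21, -0.002], 0.7), ([0.528, -0.219, -0.001], 0.68), ([0.442, -0.114, 0.002], 0.53)]
top housing [([0.664, -0.377, -0.004], 0.75)]
top driver [([0.79, -0.079, -0.003], 0.71)]
top tape [([0.596, 0.496, 0.002], 0.82)]
scene tare_knob_grip [([0.446, -0.34, 0.057], 0.69)]
scene console [([0.44, -0.341, 0.002], 0.76)]
scene platform [([0.586, 0.177, -0.0], 0.9), ([0.431, -0.028, 0.002], 0.43)]
scene nut_bin [([0.596, 0.104, 0.034], 0.93), ([0.79, -0.082, -0.0], 0.52)]
scene block_bin [([0.585, 0.246, 0.031], 0.57)]
scene bar [([0.377, 0.267, -0.002], 0.77), ([0.436, -0.115, 0.001], 0.36)]
scene bar_center [([0.376, 0.271, 0.013], 0.75)]
scene nut [([0.434, -0.028, 0.001], 0.61), ([0.618, -0.214, 0.004], 0.51), ([0.539, -0.106, -0.0], 0.45), ([0.63, -0.107, 0.003], 0.44)]
scene block [([0.45, -0.21, 0.003], 0.66), ([0.532, -0.217, 0.001], 0.52), ([0.439, -0.115, 0.0], 0.47), ([0.791, -0.084, -0.0], 0.46)]
scene housing [([0.661, -0.38, -0.0], 0.61)]
scene driver [([0.791, -0.083, 0.0], 0.7)]
scene tape [([0.599, 0.496, -0.005], 0.81), ([0.376, 0.27, 0.012], 0.3)]
1.35
```

View pics/top1b.png

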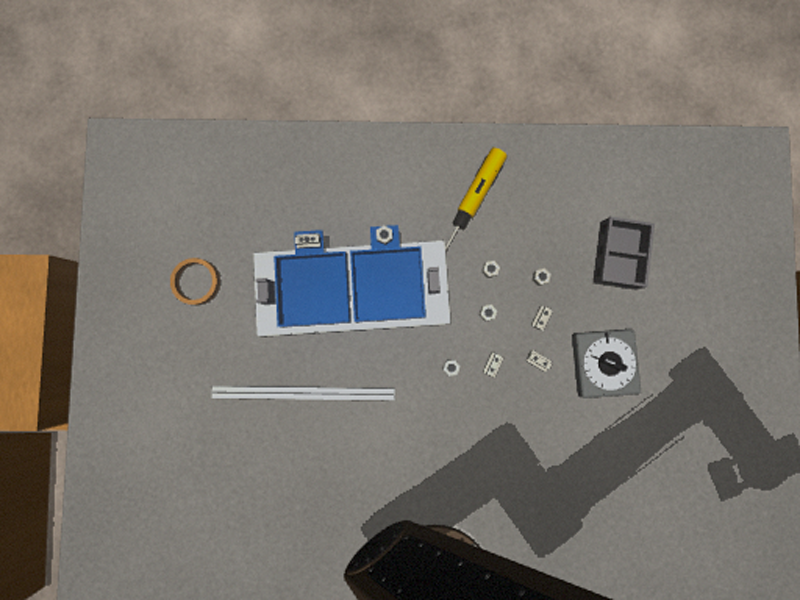

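View pics/scene1b.png

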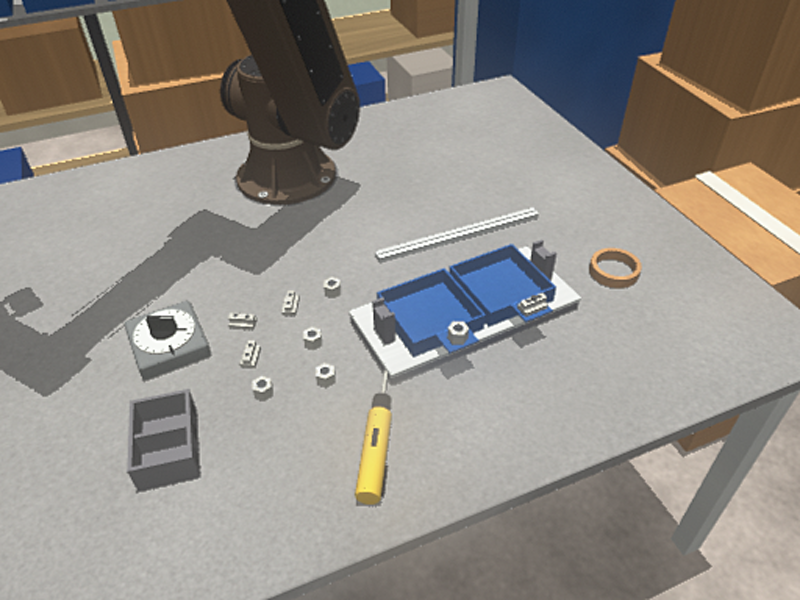

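The top view shows the console at about (607,363), with the zero bar up and the pointer to the left. There are four nuts, at (491,268), (541,276), (488,312) and (451,367), and three blocks, at (541,317), (493,364) and (540,360). In the scene view, the nut sample is on the right-hand bin (-y) and the block sample on the left-hand bin, which agrees with the nets. I'll move over the console and look with the wrist camera.

```bash
python3 -m creep '{"translation":[[26,36,0],[26,36,0],[26,36,0],[26,36,0],[26,36,0],[26,36,0],[27,38,0],[27,38,0]],"spin":[0,0,0,0,0,0,0,0],"gripper":[1,1,1,1,1,1,1,1]}' 20
python3 -m creep '{"translation":[[0,0,0],[0,0,0]],"spin":[0,0],"gripper":[1,1]}'
python3 - <<'E'
from h import *
f=grab("wrist","w1");s=get_state();print(s["t"],s["eef_pos"],s["ee_rot"],f["mtx"].tolist(),-f["R"].T@f["t"],f["R"].tolist())
for l in ["tare_knob_grip","console","nut","block"]: print(l,look("wrist",l))
# rectified top-down view of console plane z=.038 and .07
C=np.array([.443,-.342])
def rect(f,C,half,z,n=600):
    g=np.linspace(half,-half,n);Y,X=np.meshgrid(C[1]+g,C[0]+g) # cols: y decreasing, rows: x decreasing
    P=np.stack([X,Y,np.full_like(X,z)],-1)@f["R"].T+f["t"];K=f["mtx"]
    rr=np.hypot(P[...,0],P[...,1]);th=np.arctan2(rr,P[...,2])
    u=K[0,2]+K[0,0]*th*P[...,0]/rr;v=K[1,2]+K[1,1]*th*P[...,1]/rr
    return cv2.remap(f["img"],u.astype(np.float32),v.astype(np.float32),cv2.INTER_CUBIC)[:,:,::-1]
a=rect(f,C,.075,.038,400);b=cv2.resize(f["img"][:,:,::-1],(400,300))
b=cv2.copyMakeBorder(b,0,100,0,0,cv2.BORDER_CONSTANT)
cv2.imwrite("pics/w1r.png",np.hstack([a,b]))
E
cat >> h.py <<'E'
def rect(f,C,half,z,n=600):
    g=np.linspace(half,-half,n);Y,X=np.meshgrid(C[1]+g,C[0]+g)
    P=np.stack([X,Y,np.full_like(X,z)],-1)@f["R"].T+f["t"];K=f["mtx"]
    rr=np.hypot(P[...,0],P[...,1]);th=np.arctan2(rr,P[...,2])
    u=K[0,2]+K[0,0]*th*P[...,0]/rr;v=K[1,2]+K[1,1]*th*P[...,1]/rr
    return cv2.remap(f["img"],u.astype(np.float32),v.astype(np.float32),cv2.INTER_CUBIC)[:,:,::-1]
E
```

```text
t: 2.15
eef_pos: [0.4409, -0.341, 0.2269]
ee_rot: [-3.141, 0.001, -2.794]
force: [0.8, -1.3, 0.2]
width: 0.0874
gripper_force: 0.0
t: 2.35
eef_pos: [0.4408, -0.3416, 0.2268]
ee_rot: [-3.141, 0.0, -2.791]
force: [-0.9, 0.4, 0.4]
width: 0.0878
gripper_force: 0.0
2.4 [ 0.44021855 -0.34238175  0.22668953] [-3.14139065e+00  4.93575333e-05 -2.79259174e+00] [[297.3186396354542, 0.0, 252.29031647108658], [0.0, 297.3186396354542, 193.97260028362646], [0.0, 0.0, 1.0]] [ 0.36870998 -0.36857259  0.38469019] [[-0.3425338220004912, 0.9395054571974338, 0.0002769151076888947], [0.900997355498445, 0.32841062364313206, 0.2834611572387622], [0.26622236226610463, 0.09734453335740065, -0.958983678513292]]
tare_knob_grip [([0.441, -0.346, 0.056], 0.75), ([0.621, -0.211, -0.0], 0.71)]
console [([0.448, -0.344, 0.0], 0.58)]
nut [([0.618, -0.211, -0.001], 0.68), ([0.429, -0.031, -0.004], 0.39)]
block [([0.436, -0.116, -0.003], 0.76), ([0.535, -0.216, -0.002], 0.61)]
```

View pics/w1r.png

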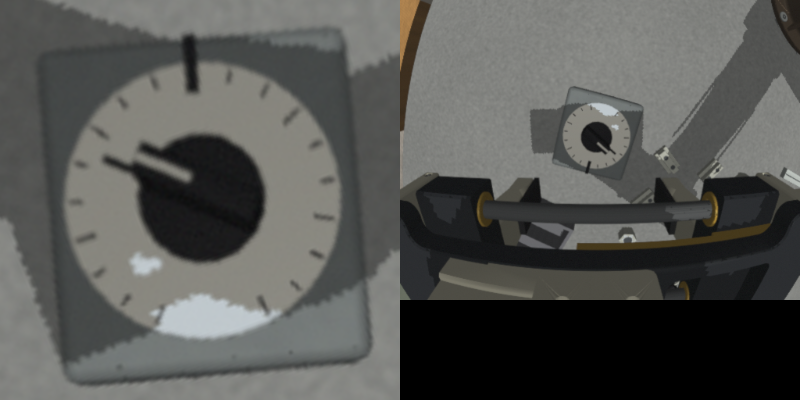

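The rectified view (0.375 mm/px) shows the dial centre at about (203,198), the zero bar at (190,63) and the needle tip at (105,158). The pointer is roughly +62° from zero. I'll refine the angles numerically and get the part yaws from the top view.

```bash
cat >> h.py <<'E'
def tri(obs):
    A=np.zeros((3,3));b=np.zeros(3)
    for f,u,fish in obs:
        C=-f["R"].T@f["t"];d=ray(f,u,0,fish)-C;d/=np.linalg.norm(d);M=np.eye(3)-np.outer(d,d);A+=M;b+=M@C
    return np.linalg.solve(A,b)
def dial(f,C0=(.443,-.342)):
    im=rect(f,np.array(C0),.075,.038,600).astype(int);g=im.mean(2)   # .25 mm/px
    m=((g>105)).astype(np.uint8)
    # grey console is slightly blue/green; dial is warm or white
    m=((im[...,2]-im[...,0]>4)|(g>190)).astype(np.uint8)
    yy,xx=np.mgrid[:600,:600];m[(np.hypot(xx-300,yy-300)>225)]=0
    cnt=max(cv2.findContours(m,0,2)[0],key=cv2.contourArea);(cx,cy),ax,_=cv2.fitEllipse(cv2.convexHull(cnt))
    print("dial",cx,cy,ax,"world",C0[0]+(300-cy)*.00025,C0[1]+(300-cx)*.00025)
    r=np.hypot(xx-cx,yy-cy);a=np.degrees(np.arctan2(cx-xx,cy-yy))
    for n,lo,hi in [("needle",110,150),("mark",212,235)]:
        s=(r>lo)&(r<hi);
        h=[np.mean(g[s&(abs((a-t+180)%360-180)<1.5)]) for t in range(-180,180)]
        h=np.array(h);k=h.argmin();t0=k-180;d=(a-t0+180)%360-180;q=s&(abs(d)<9)
        w=np.clip(np.percentile(g[q],70)-15-g[q],0,None);print(n,t0,t0+(d[q]*w).sum()/w.sum(),h.min(),np.median(h))
E
python3 - <<'E'
from h import *
f=grab("wrist");dial(f)
ft=grab("top");fs=grab("scene")
for n,c in [("nut",(.632,-.106)),("nut",(.541,-.104)),("nut",(.616,-.213)),("nut",(.433,-.029)),("block",(.447,-.21)),("block",(.530,-.218)),("block",(.440,-.115)),("bar",(.375,.268))]:
    z={"nut":.024,"block":.010,"bar":.014}[n];o=[]
    for ff in (ft,fs):
        H=.2 if n=="bar" else .035;k=4
        p=proj(ff,[*c,z/2])[0];R=int(40 if ff is fs else 18) if n!="bar" else 90
        x0,y0=(p-R).astype(int);x0=max(x0,0);y0=max(y0,0)
        cr=cv2.resize(ff["img"][y0:y0+2*R,x0:x0+2*R],None,fx=k,fy=k,interpolation=cv2.INTER_CUBIC).min(2)
        m=(cr>150).astype(np.uint8)
        cs=[q for q in cv2.findContours(m,0,2)[0] if cv2.contourArea(q)>k*k*12]
        q=min(cs,key=lambda q:np.hypot(*(np.array(cv2.minEnclosingCircle(q)[0])/k+[x0,y0]-p)))
        (u,v),wh,an=cv2.minAreaRect(q);uv=np.array([u,v])/k+[x0,y0]-.375
        if ff is ft:
            bx=cv2.boxPoints(((u,v),wh,an))/k+[x0,y0]-.375;B=np.array([ray(ff,b,z)[:2] for b in bx])
            e=[B[1]-B[0],B[2]-B[1]];L=[np.hypot(*t)*1000 for t in e];l=e[int(np.argmax(L))];yaw=np.degrees(np.arctan2(l[1],l[0]))%180
        o.append((ff,uv,False))
    print(n,"tri",tri(o).round(4),"LxW",np.round(L),"long yaw",round(yaw,1))
E
```

```text
dial 303.3981628417969 300.1180114746094 (414.77459716796875, 415.0168762207031) world 0.4429704971313477 -0.34284954071044926
needle 67 65.8261189418625 42.54257907542579 132.1605392156863
mark 5 4.926273174957136 25.430864197530862 71.21707509514528
nut tri [ 0.6351 -0.1105  0.0209] LxW [33. 31.] long yaw 100.2
nut tri [ 0.5431 -0.1069  0.0209] LxW [31. 34.] long yaw 42.5
nut tri [ 0.6188 -0.2167  0.0217] LxW [31. 32.] long yaw 179.4
nut tri [ 0.4322 -0.0248  0.0136] LxW [32. 33.] long yaw 38.8
block tri [ 0.4386 -0.2202  0.0063] LxW [24. 12.] long yaw 158.9Traceback (most recent call last):
  File "<stdin>", line 13, in <module>
ValueError: min() iterable argument is empty
```

Dial centre is (0.443, -0.343), the pointer is at 65.8° and zero is at 4.9°, so the knob needs a turn of -61°. I'll align, descend and grip.

```bash
python3 -m creep '{"translation":[[2.8,-0.5,-15],[0,0,-15],[0,0,-15],[0,0,-15],[0,0,-15],[0,0,-15],[0,0,-15],[0,0,-15]],"spin":[0.1,0.1,0.1,0.1,0.1,0.1,0.1,0.1],"gripper":[0.5,0.5,0.5,0.5,0.5,0.5,0.5,0.5]}' 15 | tail -5
python3 -m creep '{"translation":[[0,0,-15],[0,0,-15],[0,0,-15],[0,0,-13],[0,0,0],[0,0,0]],"spin":[0,0,0,0,0,0],"gripper":[0.5,0.5,0.5,0.5,0.4,0.3]}'
python3 -m creep '{"translation":[[0,0,0],[0,0,0],[0,0,0],[0,0,0],[0,0,0]],"spin":[0,0,0,0,0],"gripper":[0,0,0,0,0]}' 15
```

```text
eef_pos: [0.4426, -0.3435, 0.106]
ee_rot: [-3.142, -0.0, -1.99]
force: [0.6, -0.2, -0.7]
width: 0.044
gripper_force: 0.0
t: 4.15
eef_pos: [0.4428, -0.3433, 0.0486]
ee_rot: [3.141, -0.0, -1.994]
force: [0.1, 0.2, 0.9]
width: 0.0333
gripper_force: 0.0
t: 4.65
eef_pos: [0.4429, -0.3431, 0.0492]
ee_rot: [-3.141, -0.0, -1.994]
force: [-1.5, 2.2, 6.8]
width: 0.0122
gripper_force: 15.0
```

```bash
python3 -m creep '{"translation":[[0,0,0],[0,0,0],[0,0,0],[0,0,0],[0,0,0],[0,0,0],[0,0,0],[0,0,0]],"spin":[-0.133,-0.133,-0.133,-0.133,-0.133,-0.133,-0.133,-0.132],"gripper":[0,0,0,0,0,0,0,0]}' 25
python3 -m creep '{"translation":[[0,0,0],[0,0,0],[0,0,0],[0,0,0]],"spin":[0,0,0,0],"gripper":[0,0,0.5,0.5]}'
python3 -m creep '{"translation":[[0,0,20],[0,0,30],[0,0,40],[0,0,40],[0,0,40],[0,0,0],[0,0,0]],"spin":[0,0,0,0,0,0,0],"gripper":[0.5,0.5,0.6,0.7,0.8,0.9,1]}'
python3 - <<'E'
from h import *
f=grab("wrist");dial(f,(.443,-.343));cv2.imwrite("pics/w2r.png",rect(f,np.array((.443,-.343)),.075,.038,300))
E
```

```text
t: 5.45
eef_pos: [0.4425, -0.3426, 0.0492]
ee_rot: [3.141, -0.0, -3.062]
force: [-2.7, 5.4, 9.0]
width: 0.0119
gripper_force: 24.9
t: 5.85
eef_pos: [0.4431, -0.3431, 0.0487]
ee_rot: [-3.141, 0.001, -3.057]
force: [-0.8, 0.3, 0.3]
width: 0.0228
gripper_force: 0.0
t: 6.55
eef_pos: [0.4433, -0.3432, 0.2195]
ee_rot: [-3.141, 0.003, -3.057]
force: [-0.6, 0.6, -0.9]
width: 0.0783
gripper_force: 0.0
dial 299.4534912109375 299.7397155761719 (413.9659729003906, 415.0469055175781) world 0.44306507110595705 -0.3428633728027344
needle 13 11.08204150980793 85.09279609279608 136.1672974422052
mark 5 4.994565965808606 25.496296296296297 73.33820785776996
```

View pics/w2r.png

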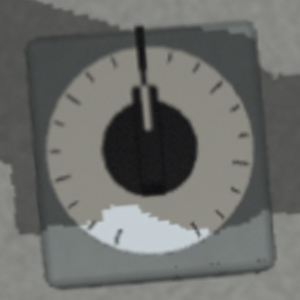

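The needle at (145,85) now lines up with the zero bar at (141,50). I'll confirm it with the white line on top of the knob, and get the parts' poses with a more robust segmentation.

```bash
cat > parts.py <<'E'
from h import *
def blobs(f,z=.012):
    """light neutral blobs in top picture, local contrast; returns list of (uv, yaw, L, W)"""
    k=4;im=cv2.resize(f["img"],None,fx=k,fy=k,interpolation=cv2.INTER_CUBIC)
    g=im.min(2).astype(np.float32);bg=cv2.medianBlur(cv2.resize(f["img"].min(2),None,fx=1,fy=1),41);bg=cv2.resize(bg,None,fx=k,fy=k).astype(np.float32)
    m=((g-bg)>40).astype(np.uint8)
    m=cv2.morphologyEx(m,cv2.MORPH_CLOSE,np.ones((7,7)))
    out=[]
    for q in cv2.findContours(m,0,2)[0]:
        A=cv2.contourArea(q)/k/k
        if not 25<A<400: continue
        (u,v),wh,an=cv2.minAreaRect(q);uv=np.array([u,v])/k-.375
        B=np.array([ray(f,b/k-.375,z)[:2] for b in cv2.boxPoints(((u,v),wh,an))])
        e=[B[1]-B[0],B[2]-B[1]];L=[np.hypot(*t)*1000 for t in e];i=int(np.argmax(L));l=e[i]
        out.append((uv,np.degrees(np.arctan2(l[1],l[0]))%180,max(L),min(L),A,ray(f,uv,z)))
    return out
E
python3 - <<'E'
from parts import *
f=grab("wrist");im=rect(f,np.array((.443,-.343)),.075,.07,600).astype(int);g=im.mean(2)
yy,xx=np.mgrid[:600,:600];r=np.hypot(xx-300,yy-300);a=np.degrees(np.arctan2(300-xx,300-yy))
s=(r<92)&(g>95)&(abs(a-5)<30);p=np.c_[xx[s],yy[s]];
vx,vy,x0,y0=cv2.fitLine(p.astype(np.float32),cv2.DIST_L2,0,.01,.01).ravel();print("white line",len(p),x0,y0,np.degrees(np.arctan2(vx,vy)))
for z in(.038,.046):
    im=rect(f,np.array((.443,-.343)),.075,z,600).astype(int);g=im.mean(2)
    print("needle",z,[(rr*.25,round(np.average(a[(abs(r-rr)<2)&(abs(a-5)<9)],weights=np.clip(110-g[(abs(r-rr)<2)&(abs(a-5)<9)],0,None)+1e-6),1)) for rr in(120,130,140,150,158)])
ft=grab("top")
for b in blobs(ft):
    if b[5][0]<.75 and b[5][1]<.05: print(np.round(b[5],4),"yaw",round(b[1],1),"LW",round(b[2]),round(b[3]),"A",round(b[4]))
E
```

```text
white line 1988 294.8511 237.49698 95.92559
needle 0.038 [(30.0, np.float64(4.6)), (32.5, np.float64(4.6)), (35.0, np.float64(5.2)), (37.5, np.float64(5.2)), (39.5, np.float64(5.2))]
needle 0.046 [(30.0, np.float64(4.5)), (32.5, np.float64(5.3)), (35.0, np.float64(5.2)), (37.5, np.float64(5.2)), (39.5, np.float64(5.2))]
[ 0.0107 -0.0238  0.012 ] yaw 76.4 LW 116 27 A 39
[ 0.188 -0.154  0.012] yaw 178.6 LW 62 14 A 36
[ 0.2207 -0.0356  0.012 ] yaw 124.1 LW 82 37 A 121
[ 0.2791 -0.2056  0.012 ] yaw 167.7 LW 123 65 A 214
[ 0.3181 -0.5186  0.012 ] yaw 149.8 LW 94 58 A 215
[ 0.4296 -0.033   0.012 ] yaw 43.2 LW 31 30 A 69
[ 0.3878 -0.2389  0.012 ] yaw 174.4 LW 127 77 A 327
[ 0.4486 -0.1213  0.012 ] yaw 157.0 LW 71 25 A 88
[ 0.4681 -0.5673  0.012 ] yaw 159.4 LW 183 39 A 320
[ 0.5437 -0.1085  0.012 ] yaw 45.3 LW 32 29 A 67
[ 0.5386 -0.7228  0.012 ] yaw 123.9 LW 76 54 A 185
[ 0.5686 -0.2442  0.012 ] yaw 126.8 LW 62 30 A 70
[ 0.6185 -0.466   0.012 ] yaw 71.9 LW 69 14 A 53
[ 0.6196 -0.2195  0.012 ] yaw 170.6 LW 32 28 A 62
[ 0.6351 -0.1141  0.012 ] yaw 101.4 LW 31 29 A 63
[ 0.6513 -0.3817  0.012 ] yaw 71.9 LW 68 24 A 118
```

The knob is at zero: the needle reads 5.2° and the mark 5.0°. Next I'll look at the parts from two wrist camera positions.

```bash
python3 -m creep '{"translation":[[24,28,8],[24,28,8],[24,28,8],[24,28,8],[24,28,8],[24,28,8],[24,28,8],[24,28,8]],"spin":[0,0,0,0,0,0,0,0],"gripper":[1,1,1,1,1,1,1,1]}' | head -3
python3 -m creep '{"translation":[[0,0,0],[0,0,0]],"spin":[0,0],"gripper":[1,1]}' | head -3
python3 - <<'E'
from h import *
f=grab("wrist","w3");print(look("wrist","nut"),look("wrist","block"))
cv2.imwrite("pics/w3r.png",rect(f,np.array((.53,-.125)),.15,.022,600));np.savez("w3.npz",**f)
E
python3 -m creep '{"translation":[[0,30,0],[0,30,0],[0,0,0],[0,0,0]],"spin":[0,0,0,0],"gripper":[1,1,1,1]}' | head -3
python3 - <<'E'
from h import *
f=grab("wrist","w4");print(look("wrist","nut"),look("wrist","block"));np.savez("w4.npz",**f)
E
```

```text
t: 7.5
eef_pos: [0.6353, -0.1178, 0.2813]
ee_rot: [-3.142, -0.002, -3.057]
t: 7.7
eef_pos: [0.6349, -0.1182, 0.2807]
ee_rot: [3.141, -0.003, -3.055]
[([0.542, -0.106, -0.003], 0.93), ([0.432, -0.033, -0.003], 0.72), ([0.634, -0.105, -0.002], 0.68)] [([0.436, -0.115, -0.003], 0.72), ([0.448, -0.207, -0.002], 0.69), ([0.533, -0.216, -0.0], 0.68)]
t: 8.25
eef_pos: [0.6344, -0.0593, 0.2826]
ee_rot: [-3.142, -0.0, -3.057]
[([0.431, -0.032, -0.001], 0.86), ([0.621, -0.211, -0.003], 0.85), ([0.633, -0.106, 0.002], 0.68), ([0.542, -0.104, -0.004], 0.57)] [([0.448, -0.208, -0.001], 0.95), ([0.532, -0.217, -0.001], 0.79), ([0.435, -0.115, -0.003], 0.59)]
```

View pics/w3r.png

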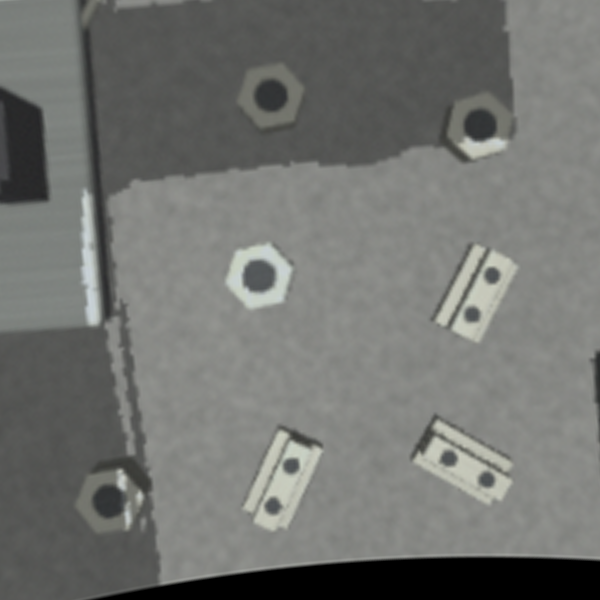

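The rectified view (0.5 mm/px) shows nut bores at (271,95), (480,125), (260,275) and (108,501). Block hole pairs centre on (482,294), (468,469) and (282,486), and all the parts stand upright. I'll triangulate the bores from the two views and fit the hex phase.

```bash
cat > fit.py <<'E'
from parts import *
def fproj(f,X):
    P=np.asarray(X)@f["R"].T+f["t"];rr=np.hypot(P[0],P[1]);th=np.arctan2(rr,P[2]);K=f["mtx"]
    return np.array([K[0,2]+K[0,0]*th*P[0]/rr,K[1,2]+K[1,1]*th*P[1]/rr])
def bore(f,c,z,rad):
    """dark hole nearest c in rectified patch -> world xy on plane z"""
    n=200;h=.025;g=rect(f,np.array(c),h,z,n).max(2);px=2*h/(n-1)
    g=cv2.GaussianBlur(g,(0,0),2);yy,xx=np.mgrid[:n,:n];win=np.hypot(xx-99.5,yy-99.5)*px<rad
    lo=np.percentile(g[win],3);hi=np.percentile(g[win],80);m=((g<(lo+hi)/2)&win).astype(np.uint8)
    k,l,st,ce=cv2.connectedComponentsWithStats(m);i=1+st[1:,4].argmax();u,v=ce[i]
    return np.array([c[0]+h-v*px,c[1]+h-u*px,z]),st[i,4]*px*px*1e6
def hexa(f,c):
    n=240;h=.03;g=cv2.GaussianBlur(rect(f,np.array(c),h,.024,n).mean(2).astype(np.float32),(0,0),2)
    gx=cv2.Sobel(g,5,1,0);gy=cv2.Sobel(g,5,0,1);yy,xx=np.mgrid[:n,:n];px=2*h/(n-1)
    dx=-(yy-119.5)*px;dy=-(xx-119.5)*px;r=np.hypot(dx,dy);s=(r>.0135)&(r<.0175)
    # outward-falling or rising edge, radial-ish gradients only
    wx=-gy[s];wy=-gx[s];mag=np.hypot(wx,wy);ang=np.arctan2(wy,wx);ra=np.arctan2(dy[s],dx[s]);ok=abs(np.cos(ang-ra))>.8
    z=(mag*np.exp(6j*ang))[ok].sum();return np.degrees(np.angle(z))/6,abs(z)/mag[ok].sum()
E
python3 - <<'E'
from fit import *
fs=[dict(np.load("w3.npz")),dict(np.load("w4.npz"))]
for n,c in dict(A=(.6325,-.1105),B=(.6175,-.215),C=(.5425,-.105),D=(.4295,-.029)).items():
    o=[];out=[]
    for f in fs:
        w,a=bore(f,c,.024,.014);o.append((f,fproj(f,w),True));w2,a=bore(f,w[:2],.024,.012);out.append((w2[:2].round(4).tolist(),round(a),np.round(hexa(f,w2[:2]),2).tolist()))
    print(n,tri(o).round(4),out)
H=dict(E=[(492,275),(472,314)],F=[(449,458),(487,480)],G=[(291,466),(273,506)])
for n,hs in H.items():
    P=[]
    for u,v in hs:
        c=(.53+(300-v)*.0005,-.125+(300-u)*.0005);o=[]
        for f in fs: w,a=bore(f,c,.022,.008);o.append((f,fproj(f,w),True))
        P.append(tri(o))
    d=P[1]-P[0];print(n,((P[0]+P[1])/2).round(4),"yaw",round(np.degrees(np.arctan2(d[1],d[0]))%180,1),np.linalg.norm(d))
print(get_state()["q"].round(2),get_state()["eef_pos"])
E
```

```text
A [ 0.6319 -0.1106  0.0247] [([0.632, -0.1106], 212, [11.649999618530273, 0.6899999976158142]), ([0.632, -0.1107], 214, [11.0, 0.699999988079071])]
B [ 0.6176 -0.2151  0.0229] [([0.6176, -0.2148], 200, [16.360000610351562, 0.699999988079071]), ([0.6172, -0.2147], 219, [16.68000030517578, 0.75])]
C [ 0.542  -0.1047  0.0244] [([0.542, -0.1047], 219, [12.920000076293945, 0.6600000262260437]), ([0.542, -0.1047], 224, [13.260000228881836, 0.6700000166893005])]
D [ 0.4309 -0.0304  0.0277] [([0.4297, -0.0296], 205, [8.25, 0.550000011920929]), ([0.4298, -0.0301], 221, [8.970000267028809, 0.7900000214576721])]
E [ 0.5322 -0.2168  0.0198] yaw 152.8 0.022094344797470526
F [ 0.4453 -0.2091  0.0219] yaw 60.7 0.021699111319787842
G [ 0.4366 -0.1161  0.0218] yaw 155.9 0.022349372869094556
[ 0.21  0.27  0.01  0.   -1.31 -1.7 ] [ 0.63455748 -0.06008072  0.28256422]
```

```bash
python3 -m creep '{"translation":[[-2.6,-17,-40],[0,-17,-40],[0,-16.5,-40],[0,0,-40],[0,0,-40],[0,0,-40],[0,0,-25],[0,0,-13]],"spin":[-0.1,-0.1,-0.1,-0.11,0,0,0,0],"gripper":[0.7,0.7,0.7,0.7,0.7,0.7,0.7,0.7]}' 40
python3 -m creep '{"translation":[[0,0,0],[0,0,0],[0,0,0],[0,0,0],[0,0,0],[0,0,0]],"spin":[0,0,0,0,0,0],"gripper":[0.7,0.2,0.2,0.2,0.2,0.2]}'
python3 -m creep '{"translation":[[0,0,20],[0,0,35],[0,0,40],[0,0,33]],"spin":[0,0,0,0],"gripper":[0,0,0,0]}'
```

```text
t: 9.2
eef_pos: [0.6305, -0.1107, 0.0018]
ee_rot: [-3.14, -0.004, 2.815]
force: [0.0, -0.4, -0.4]
width: 0.0612
gripper_force: 0.0
t: 9.8
eef_pos: [0.6326, -0.1095, 0.0054]
ee_rot: [3.141, 0.001, 2.817]
force: [-1.1, 0.6, 5.0]
width: 0.0296
gripper_force: 40.0
t: 10.2
eef_pos: [0.6324, -0.1096, 0.1347]
ee_rot: [3.141, 0.001, 2.817]
force: [0.3, 0.0, -0.9]
width: 0.0298
gripper_force: 40.0
```

```bash
python3 -m creep '{"translation":[[2,40,0],[2,40,0],[2,40,0],[1.5,40,0],[0,34,0],[0,0,-30],[0,0,-30],[0,0,-25]],"spin":[0.1,0.1,0.1,0.08,0,0,0,0],"gripper":[0,0,0,0,0,0,0,0]}'
python3 -m creep '{"translation":[[0,0,-9],[0,0,0],[0,0,0],[0,0,0],[0,0,0],[0,0,20],[0,0,40],[0,0,40]],"spin":[0,0,0,0,0,0,0,0],"gripper":[0,0,0.45,0.45,0.45,0.45,0.45,0.6]}'
```

```text
t: 11.0
eef_pos: [0.639, 0.085, 0.0462]
ee_rot: [3.141, -0.001, -3.086]
force: [-0.9, 0.4, -1.2]
width: 0.0294
gripper_force: 40.0
t: 11.8
eef_pos: [0.6392, 0.0841, 0.1391]
ee_rot: [-3.141, -0.002, -3.087]
force: [1.3, 0.4, 0.1]
width: 0.0431
gripper_force: 0.0
```

```bash
python3 - <<'E'
from fit import *
f=grab("wrist","w5")
for l in ["nut_bin","block_bin","platform","nut"]: print(l,look("wrist",l))
cv2.imwrite("pics/w5r.png",rect(f,np.array((.59,.15)),.22,.065,600))
ft=grab("top");print(look("top","nut"),look("top","block"))
E
```

```text
nut_bin [([0.591, 0.101, 0.033], 0.91)]
block_bin [([0.584, 0.248, 0.031], 0.98)]
platform []
nut [([0.64, 0.084, 0.034], 0.72), ([0.618, -0.211, -0.001], 0.59)]
[([0.544, -0.106, 0.0], 0.61), ([0.431, -0.026, 0.004], 0.5), ([0.616, -0.216, 0.007], 0.48)] [([0.445, -0.207, -0.004], 0.68), ([0.44, -0.113, -0.0], 0.59), ([0.531, -0.218, 0.001], 0.48)]
```

View pics/w5r.png

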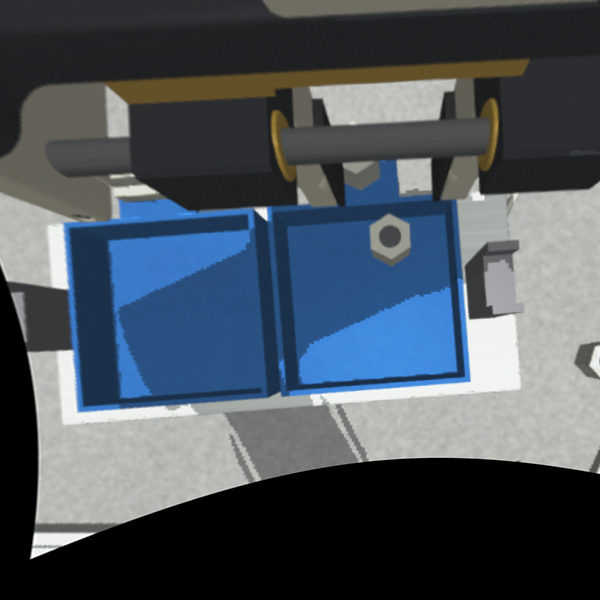

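The first nut sits in the nut bin at about (390,237). Bin yaw is about 3.5°, with centres near (0.593, 0.099) and (0.584, 0.247). Next is nut C.

```bash
python3 -m creep '{"translation":[[-19.4,-37.8,0],[-19.4,-37.8,0],[-19.4,-37.8,0],[-19.4,-37.8,0],[-19.4,-37.8,-10],[0,0,-45],[0,0,-40],[0,0,-25]],"spin":[-0.07,-0.07,-0.07,-0.07,-0.07,0,0,0],"gripper":[0.7,0.7,0.7,0.7,0.7,0.7,0.7,0.7]}' |head -3
python3 -m creep '{"translation":[[0,0,-15],[0,0,0],[0,0,0],[0,0,0],[0,0,0],[0,0,0]],"spin":[0,0,0,0,0,0],"gripper":[0.7,0.6,0.2,0.2,0.2,0.2]}'
python3 -m creep '{"translation":[[0,0,20],[0,0,35],[0,0,40],[0,0,33]],"spin":[0,0,0,0],"gripper":[0,0,0,0]}'
```

```text
t: 13.0
eef_pos: [0.5404, -0.1053, 0.0153]
ee_rot: [-3.14, -0.004, 2.845]
t: 13.6
eef_pos: [0.5427, -0.1045, 0.0036]
ee_rot: [3.142, 0.0, 2.846]
force: [0.4, -0.1, -0.4]
width: 0.0297
gripper_force: 40.0
t: 14.0
eef_pos: [0.5428, -0.1046, 0.1336]
ee_rot: [3.141, 0.001, 2.847]
force: [0.7, -0.4, -1.1]
width: 0.0296
gripper_force: 40.0
```

```bash
python3 -m creep '{"translation":[[10.4,37,0],[10.4,37,0],[10.4,37,0],[10.4,37,0],[10.4,37,0],[0,0,-30],[0,0,-30],[0,0,-24]],"spin":[0.07,0.07,0.07,0.07,0.07,0,0,0],"gripper":[0,0,0,0,0,0,0,0]}'
python3 -m creep '{"translation":[[0,0,-9],[0,0,0],[0,0,0],[0,0,0],[0,0,0],[0,0,20],[0,0,40],[0,0,40]],"spin":[0,0,0,0,0,0,0,0],"gripper":[0,0,0.45,0.45,0.45,0.45,0.45,0.6]}' | head -2
python3 -m creep '{"translation":[[-33,-22,0],[-33,-22,0],[-33,-22,0],[-33,-22,0],[-33,-22,0],[0,0,-45],[0,0,-40],[0,0,-25]],"spin":[-0.09,-0.09,-0.09,-0.08,-0.08,0,0,0],"gripper":[0.7,0.7,0.7,0.7,0.7,0.7,0.7,0.7]}' |head -3
python3 - <<'E'
from h import *
print(look("top","nut"),look("top","block"))
E
```

```text
t: 14.8
eef_pos: [0.594, 0.0808, 0.046]
ee_rot: [3.142, -0.001, -3.086]
force: [-0.3, -0.9, -0.8]
width: 0.0301
gripper_force: 40.0
t: 15.6
eef_pos: [0.5943, 0.0801, 0.1395]
t: 16.4
eef_pos: [0.429, -0.03, 0.0275]
ee_rot: [3.141, 0.0, 2.766]
[([0.544, -0.106, 0.0], 0.61), ([0.431, -0.026, 0.004], 0.5), ([0.616, -0.216, 0.007], 0.48)] [([0.445, -0.207, -0.004], 0.68), ([0.44, -0.113, -0.0], 0.59), ([0.531, -0.218, 0.001], 0.48)]
```

```bash
python3 -m creep '{"translation":[[0.8,0,-15],[0,0,-9],[0,0,0],[0,0,0],[0,0,0],[0,0,0],[0,0,0]],"spin":[0,0,0,0,0,0,0],"gripper":[0.7,0.7,0.6,0.2,0.2,0.2,0.2]}'
python3 -m creep '{"translation":[[0,0,20],[0,0,35],[0,0,40],[0,0,33]],"spin":[0,0,0,0],"gripper":[0,0,0,0]}'
python3 - <<'E'
from h import *
grab("top");print(look("top","nut"),look("top","block"))
E
```

```text
t: 17.2
eef_pos: [0.4309, -0.0294, 0.0051]
ee_rot: [3.141, 0.001, 2.767]
force: [-1.2, 0.4, 4.8]
width: 0.0297
gripper_force: 40.0
t: 17.6
eef_pos: [0.4304, -0.0297, 0.1346]
ee_rot: [3.141, 0.001, 2.766]
force: [0.4, 0.5, -1.4]
width: 0.0297
gripper_force: 40.0
[([0.596, 0.084, 0.031], 0.64), ([0.639, 0.088, 0.03], 0.58), ([0.614, -0.215, 0.003], 0.41)] [([0.531, -0.219, 0.002], 0.64), ([0.445, -0.205, -0.006], 0.6), ([0.662, -0.377, -0.001], 0.28)]
```

```bash
python3 -m creep '{"translation":[[24,21.2,0],[24,21.2,0],[24,21.2,0],[24,21.2,0],[24,21.2,0],[0,0,-30],[0,0,-30],[0,0,-25]],"spin":[0.09,0.09,0.09,0.08,0.08,0,0,0],"gripper":[0,0,0,0,0,0,0,0]}'
python3 -m creep '{"translation":[[0,0,-9],[0,0,0],[0,0,0],[0,0,0],[0,0,0],[0,0,20],[0,0,40],[0,0,40]],"spin":[0,0,0,0,0,0,0,0],"gripper":[0,0,0.45,0.45,0.45,0.45,0.45,0.6]}' | head -2
python3 -m creep '{"translation":[[9.6,-41.6,0],[9.6,-41.6,0],[9.6,-41.6,0],[9.6,-41.6,0],[9.6,-41.6,0],[9.6,-41.6,0],[9.6,-41.6,0],[0,0,-30]],"spin":[0.11,0.11,0.11,0.11,0.11,0.11,0.1,0],"gripper":[0.7,0.7,0.7,0.7,0.7,0.7,0.7,0.7]}' |head -3
python3 -m creep '{"translation":[[0,0,0],[0,0,0]],"spin":[0,0],"gripper":[0.7,0.7]}' |head -3
python3 - <<'E'
from fit import *
f=grab("wrist");w,a=bore(f,(.6175,-.2149),.024,.014);w,a=bore(f,w[:2],.024,.012);print(w,a,hexa(f,w[:2]));grab("top");print(look("top","nut"),look("top","block"))
E
```

```text
t: 18.55
eef_pos: [0.5489, 0.076, 0.0444]
ee_rot: [-3.141, -0.003, -3.087]
force: [0.2, -0.0, -1.6]
width: 0.0295
gripper_force: 40.0
t: 19.35
eef_pos: [0.5499, 0.0761, 0.1391]
t: 20.15
eef_pos: [0.621, -0.22, 0.1117]
ee_rot: [-3.135, 0.003, -2.326]
t: 20.35
eef_pos: [0.617, -0.2147, 0.1082]
ee_rot: [3.14, -0.002, -2.327]
[ 0.61740638 -0.21485987  0.024     ] 218.36569783591327 (np.float32(17.102058), np.float32(0.82694525))
[([0.636, 0.087, 0.032], 0.6), ([0.597, 0.079, 0.034], 0.55), ([0.549, 0.074, 0.037], 0.5)] []
```

```bash
python3 -m creep '{"translation":[[0,0,-40],[0,0,-40],[0,0,-24],[0,0,0],[0,0,0],[0,0,0],[0,0,0],[0,0,0]],"spin":[0,0,0,0,0,0,0,0],"gripper":[0.7,0.7,0.7,0.7,0.2,0.2,0.2,0.2]}'
python3 -m creep '{"translation":[[0,0,20],[0,0,35],[0,0,40],[0,0,33]],"spin":[0,0,0,0],"gripper":[0,0,0,0]}'
python3 -m creep '{"translation":[[-3.3,44,0],[-3.3,44,0],[-3.3,44,0],[-3.3,44,0],[-3.3,44,0],[-3.3,44,0],[-3.3,44,0],[-3.3,44,0]],"spin":[0.1,0.1,0.1,0.1,0.1,0.11,0.11,0.1],"gripper":[0,0,0,0,0,0,0,0]}'
python3 -m creep '{"translation":[[0,0,0],[0,0,-30],[0,0,-30],[0,0,-20],[0,0,0]],"spin":[0,0,0,0,0],"gripper":[0,0,0,0,0]}'
```

```text
t: 21.35
eef_pos: [0.6182, -0.2148, 0.0057]
ee_rot: [-3.14, 0.001, -2.327]
force: [-0.4, -0.1, 0.3]
width: 0.0347
gripper_force: 0.0
t: 21.75
eef_pos: [0.6179, -0.2149, 0.1351]
ee_rot: [-3.141, 0.001, -2.327]
force: [1.1, -0.3, -0.5]
width: 0.0296
gripper_force: 40.0
t: 22.55
eef_pos: [0.5908, 0.1389, 0.1331]
ee_rot: [-3.141, 0.0, -1.502]
force: [0.1, 0.2, -1.3]
width: 0.0294
gripper_force: 40.0
t: 23.05
eef_pos: [0.5892, 0.1359, 0.0499]
ee_rot: [3.137, -0.002, -1.508]
force: [-1.0, -0.8, -0.4]
width: 0.0292
gripper_force: 40.0
```

```bash
python3 -m creep '{"translation":[[0,0,-3],[0,0,-3],[0,0,0]],"spin":[0,0,0],"gripper":[0,0,0]}'
python3 -m creep '{"translation":[[0,0,-3],[0,0,0]],"spin":[0,0],"gripper":[0,0]}'
```

```text
t: 23.35
eef_pos: [0.5922, 0.1375, 0.0478]
ee_rot: [-3.139, 0.001, -1.507]
force: [-0.1, 0.3, 0.1]
width: 0.0294
gripper_force: 40.0
t: 23.55
eef_pos: [0.5922, 0.1373, 0.0475]
ee_rot: [-3.139, 0.0, -1.506]
force: [-9.1, -1.9, 24.2]
width: 0.0293
gripper_force: 40.1
```

```bash
python3 -m creep '{"translation":[[0,0,0],[0,0,0],[0,0,0],[0,0,20],[0,0,40],[0,0,40]],"spin":[0,0,0,0,0,0],"gripper":[0.4,0.45,0.45,0.45,0.45,0.6]}'
python3 -m creep '{"translation":[[-7.5,-44.3,0],[-7.5,-44.3,0],[-7.5,-44.3,0],[-7.5,-44.3,0],[-7.5,-44.3,0],[-7.5,-44.3,0],[-7.5,-44.3,0],[-7.5,-44.3,0]],"spin":[-0.07,-0.07,-0.07,-0.07,-0.07,-0.07,-0.06,-0.06],"gripper":[0.8,0.8,0.8,0.8,0.8,0.8,0.8,0.8]}' |head -3
python3 -m creep '{"translation":[[0,0,0],[0,0,0]],"spin":[0,0],"gripper":[0.8,0.8]}' |head -3
python3 - <<'E'
from fit import *
f=grab("wrist","w6");print(look("wrist","block"),look("wrist","nut"));grab("top");print(look("top","nut"),look("top","block"))
cv2.imwrite("pics/w6r.png",rect(f,np.array((.50,-.17)),.125,.022,500))
E
```

```text
t: 24.15
eef_pos: [0.5908, 0.1369, 0.1438]
ee_rot: [3.139, -0.001, -1.507]
force: [0.6, 0.7, -0.7]
width: 0.0433
gripper_force: 0.0
t: 24.95
eef_pos: [0.5308, -0.2189, 0.1435]
ee_rot: [-3.142, 0.0, -2.049]
t: 25.15
eef_pos: [0.5308, -0.2183, 0.1432]
ee_rot: [3.141, -0.0, -2.049]
[([0.444, -0.208, -0.004], 0.66), ([0.437, -0.116, -0.002], 0.62)] []
[([0.55, 0.078, 0.037], 0.65), ([0.636, 0.087, 0.03], 0.54), ([0.589, 0.138, 0.039], 0.45), ([0.597, 0.077, 0.038], 0.39)] [([0.447, -0.211, -0.002], 0.43)]
```

View pics/w6r.png

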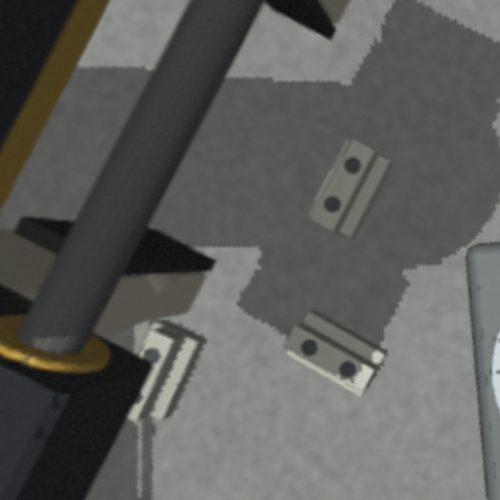

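Block E hasn't moved, with its holes at (353,165) and (332,204). All four nuts are in the nut bin. Picking E end-on.

```bash
python3 -m creep '{"translation":[[1.5,1.5,-45],[0,0,-45],[0,0,-35],[0,0,-14],[0,0,0]],"spin":[0,0,0,0,0],"gripper":[0.8,0.8,0.8,0.8,0.8]}' |head -3
python3 -m creep '{"translation":[[0,0,0],[0,0,0],[0,0,0],[0,0,0],[0,0,0],[0,0,0]],"spin":[0,0,0,0,0,0],"gripper":[0.3,0.3,0.3,0.3,0.3,0.3]}'
python3 -m creep '{"translation":[[0,0,20],[0,0,35],[0,0,40],[0,0,40]],"spin":[0,0,0,0],"gripper":[0.3,0.3,0.3,0.3]}'
```

```text
t: 25.95
eef_pos: [0.5319, -0.2148, 0.0026]
ee_rot: [3.138, -0.002, -2.045]
t: 26.55
eef_pos: [0.5333, -0.2156, 0.0053]
ee_rot: [-3.141, 0.001, -2.047]
force: [-0.9, 3.1, 6.0]
width: 0.0456
gripper_force: 40.0
t: 26.95
eef_pos: [0.5321, -0.2157, 0.1406]
ee_rot: [3.14, -0.0, -2.047]
force: [0.3, -1.1, -0.8]
width: 0.046
gripper_force: 40.0
```

```bash
python3 -m creep '{"translation":[[7.7,38.8,0],[7.7,38.8,0],[7.7,38.8,0],[7.7,38.8,0],[7.7,38.8,0],[7.7,38.8,0]],"spin":[-0.086,-0.086,-0.086,-0.086,-0.086,-0.086],"gripper":[0,0,0,0,0,0]}' |tail -2
python3 -m creep '{"translation":[[7.7,38.8,0],[7.7,38.8,0],[7.7,38.8,0],[7.7,38.8,0],[7.7,38.8,0],[7.7,38.8,0],[0,0,0]],"spin":[-0.086,-0.086,-0.086,-0.086,-0.086,-0.086,0],"gripper":[0,0,0,0,0,0,0]}'
python3 -m creep '{"translation":[[0,0,-40],[0,0,-35],[0,0,-16],[0,0,0],[0,0,-5],[0,0,0]],"spin":[0,0,0,0,0,0],"gripper":[0,0,0,0,0,0]}'
```

```text
width: 0.0456
gripper_force: 40.0
t: 28.25
eef_pos: [0.6257, 0.2542, 0.1386]
ee_rot: [3.141, 0.0, -3.079]
force: [0.8, -0.6, -0.9]
width: 0.0458
gripper_force: 40.0
t: 28.85
eef_pos: [0.6257, 0.25, 0.0443]
ee_rot: [3.141, 0.001, -3.079]
force: [0.7, -0.5, -1.6]
width: 0.0456
gripper_force: 40.0
```

```bash
python3 -m creep '{"translation":[[0,0,-4],[0,0,0],[0,0,0],[0,0,0],[0,0,20],[0,0,40],[0,0,40]],"spin":[0,0,0,0,0,0,0],"gripper":[0.3,0.62,0.62,0.62,0.62,0.62,0.7]}'
python3 -m creep '{"translation":[[-21,-40.7,0],[-21,-40.7,0],[-21,-40.7,0],[-21,-40.7,0],[-21,-40.7,0],[-21,-40.7,0],[-21,-40.7,0],[-21,-40.7,0]],"spin":[0.12,0.12,0.12,0.12,0.12,0.12,0.12,0.12],"gripper":[0.8,0.8,0.8,0.8,0.8,0.8,0.8,0.8]}' |head -3
python3 -m creep '{"translation":[[-21,-40.7,0],[0,0,0],[0,0,0]],"spin":[0.127,0,0],"gripper":[0.8,0.8,0.8]}' |head -3
python3 - <<'E'
from fit import *
f=grab("wrist","w7");print(look("wrist","block"))
P=[]
for c in [(.4468,-.1207),(.4266,-.1116)]:
    w,a=bore(f,c,.022,.008);w,a=bore(f,w[:2],.022,.006);P.append(w);print(a)
d=P[1]-P[0];print((P[0]+P[1])/2,np.degrees(np.arctan2(d[1],d[0]))%180,np.linalg.norm(d))
grab("top");print(look("top","block"))
E
```

```text
t: 29.55
eef_pos: [0.6248, 0.2496, 0.1403]
ee_rot: [-3.141, -0.001, -3.079]
force: [0.8, 0.3, -0.2]
width: 0.0579
gripper_force: 0.0
t: 30.35
eef_pos: [0.4563, -0.077, 0.1401]
ee_rot: [-3.141, 0.001, -2.113]
t: 30.65
eef_pos: [0.4361, -0.1172, 0.1402]
ee_rot: [-3.14, 0.001, -1.995]
[([0.446, -0.209, 0.001], 0.73), ([0.435, -0.114, -0.003], 0.69)]
47.536678366707925
48.10484583722634
[ 0.43670549 -0.11629355  0.022     ] 155.62061421206164 0.022006134680517778
[([0.622, 0.249, 0.037], 0.55)]
```

```bash
python3 -m creep '{"translation":[[0.5,1,-45],[0,0,-45],[0,0,-32],[0,0,-14],[0,0,0]],"spin":[0,0,0,0,0],"gripper":[0.8,0.8,0.8,0.8,0.8]}' |head -3
python3 -m creep '{"translation":[[0,0,0],[0,0,0],[0,0,0],[0,0,0],[0,0,0],[0,0,0]],"spin":[0,0,0,0,0,0],"gripper":[0.3,0.3,0.3,0.3,0.3,0.3]}'
python3 -m creep '{"translation":[[0,0,20],[0,0,35],[0,0,40],[0,0,40]],"spin":[0,0,0,0],"gripper":[0.3,0.3,0.3,0.3]}'
```

```text
t: 31.35
eef_pos: [0.436, -0.1147, 0.0017]
ee_rot: [3.138, -0.002, -1.99]
t: 31.95
eef_pos: [0.4371, -0.1152, 0.0039]
ee_rot: [-3.141, 0.001, -1.992]
force: [-0.3, 2.3, 3.4]
width: 0.0454
gripper_force: 40.0
t: 32.35
eef_pos: [0.4358, -0.1156, 0.1397]
ee_rot: [3.14, -0.001, -1.992]
force: [1.7, 1.5, -1.8]
width: 0.0458
gripper_force: 40.0
```

```bash
python3 -m creep '{"translation":[[16.4,40.3,0],[16.4,40.3,0],[16.4,40.3,0],[16.4,40.3,0],[16.4,40.3,0],[16.4,40.3,0],[16.4,40.3,0],[16.4,40.3,0]],"spin":[-0.12,-0.12,-0.12,-0.12,-0.12,-0.12,-0.12,-0.12],"gripper":[0,0,0,0,0,0,0,0]}' |tail -2
python3 -m creep '{"translation":[[16.4,40.3,0],[0,0,0],[0,0,-40],[0,0,-35],[0,0,-16],[0,0,0],[0,0,-6],[0,0,0]],"spin":[-0.127,0,0,0,0,0,0,0],"gripper":[0,0,0,0,0,0,0,0]}'
```

```text
width: 0.0455
gripper_force: 40.0
t: 33.95
eef_pos: [0.5846, 0.247, 0.0435]
ee_rot: [-3.141, 0.001, -3.078]
force: [-4.0, -3.3, 6.4]
width: 0.0456
gripper_force: 45.2
```

```bash
python3 -m creep '{"translation":[[0,0,-2],[0,0,0],[0,0,0],[0,0,0],[0,0,20],[0,0,40],[0,0,40]],"spin":[0,0,0,0,0,0,0],"gripper":[0.3,0.62,0.62,0.62,0.62,0.62,0.7]}'
python3 -m creep '{"translation":[[-12.7,-41.5,0],[-12.7,-41.5,0],[-12.7,-41.5,0],[-12.7,-41.5,0],[-12.7,-41.5,0],[-12.7,-41.5,0],[-12.7,-41.5,0],[-12.7,-41.5,0]],"spin":[-0.052,-0.052,-0.052,-0.052,-0.052,-0.052,-0.052,-0.052],"gripper":[0.8,0.8,0.8,0.8,0.8,0.8,0.8,0.8]}' |head -3
python3 -m creep '{"translation":[[-12.7,-41.5,0],[-12.7,-41.5,0],[-12.7,-41.5,0],[0,0,0],[0,0,0]],"spin":[-0.052,-0.052,-0.052,0,0],"gripper":[0.8,0.8,0.8,0.8,0.8]}' |head -3
python3 - <<'E'
from fit import *
f=grab("wrist","w8");print(look("wrist","block"))
P=[]
for c in [(.4507,-.1997),(.4399,-.2187)]:
    w,a=bore(f,c,.022,.008);w,a=bore(f,w[:2],.022,.006);P.append(w);print(a)
d=P[1]-P[0];print((P[0]+P[1])/2,np.degrees(np.arctan2(d[1],d[0]))%180,np.linalg.norm(d))
grab("top");print(look("top","block"),look("top","nut"),look("top","bar"))
E
```

```text
t: 34.65
eef_pos: [0.5848, 0.2471, 0.1423]
ee_rot: [3.141, 0.001, -3.079]
force: [0.5, 0.1, -0.6]
width: 0.0579
gripper_force: 0.0
t: 35.45
eef_pos: [0.483, -0.0862, 0.1416]
ee_rot: [3.14, 0.004, 2.787]
t: 35.95
eef_pos: [0.445, -0.2104, 0.1411]
ee_rot: [3.14, 0.003, 2.63]
[([0.448, -0.207, 0.0], 0.79)]
46.65286230145705
47.47354864776143
[ 0.44544425 -0.20941797  0.022     ] 60.504001812844464 0.022093850398970633
[([0.6, 0.293, 0.035], 0.66), ([0.594, 0.082, 0.032], 0.48), ([0.593, 0.247, 0.036], 0.41)] [([0.639, 0.087, 0.03], 0.63), ([0.59, 0.138, 0.038], 0.63), ([0.548, 0.078, 0.035], 0.63), ([0.596, 0.078, 0.033], 0.54)] [([0.375, 0.267, -0.001], 0.64)]
```

Block E now reads (0.60, 0.293) in the bin, so it seems to have been knocked there. I'll pick F first, then look into the bin.

```bash
python3 -m creep '{"translation":[[0.5,1,-45],[0,0,-45],[0,0,-32],[0,0,-15],[0,0,0]],"spin":[0,0,0,0,0],"gripper":[0.72,0.72,0.72,0.72,0.72]}' |head -3
python3 -m creep '{"translation":[[0,0,0],[0,0,0],[0,0,0],[0,0,0],[0,0,0],[0,0,0]],"spin":[0,0,0,0,0,0],"gripper":[0.3,0.3,0.3,0.3,0.3,0.3]}'
python3 -m creep '{"translation":[[0,0,20],[0,0,35],[0,0,40],[0,0,40]],"spin":[0,0,0,0],"gripper":[0.3,0.3,0.3,0.3]}'
python3 - <<'E'
from fit import *
ft=grab("top");p=proj(ft,[.585,.18,.04])[0].astype(int);print(p)
c=ft["img"][p[1]-50:p[1]+50,p[0]-75:p[0]+75,::-1];cv2.imwrite("pics/t9.png",cv2.resize(c,None,fx=5,fy=5,interpolation=cv2.INTER_CUBIC))
E
```

```text
t: 36.75
eef_pos: [0.4444, -0.2074, 0.0014]
ee_rot: [-3.14, -0.003, 2.634]
t: 37.35
eef_pos: [0.4453, -0.2082, 0.0027]
ee_rot: [3.141, 0.0, 2.632]
force: [0.5, 0.7, -0.1]
width: 0.0458
gripper_force: 40.0
t: 37.75
eef_pos: [0.4444, -0.2081, 0.1388]
ee_rot: [-3.141, -0.001, 2.632]
force: [1.4, 0.2, -1.4]
width: 0.0452
gripper_force: 40.0
[221 184]
```

View pics/t9.png

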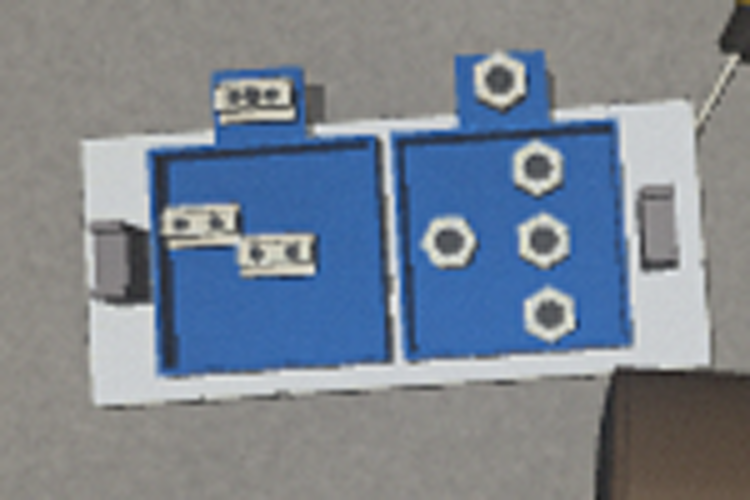

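Both blocks lie flat in the left bin, at about (200,223) and (278,252). The nuts are well placed in the right bin. F goes in the free front strip.

```bash
python3 -m creep '{"translation":[[8.9,40.7,0],[8.9,40.7,0],[8.9,40.7,0],[8.9,40.7,0],[8.9,40.7,0],[8.9,40.7,0],[8.9,40.7,0],[8.9,40.7,0]],"spin":[0.052,0.052,0.052,0.052,0.052,0.052,0.052,0.052],"gripper":[0,0,0,0,0,0,0,0]}' |tail -2
python3 -m creep '{"translation":[[8.9,40.7,0],[8.9,40.7,0],[8.9,40.7,0],[0,0,0],[0,0,0]],"spin":[0.052,0.052,0.052,0,0],"gripper":[0,0,0,0,0]}'
python3 -m creep '{"translation":[[0,0,-40],[0,0,-35],[0,0,-16],[0,0,0],[0,0,-5],[0,0,0]],"spin":[0,0,0,0,0,0],"gripper":[0,0,0,0,0,0]}'
```

```text
width: 0.0456
gripper_force: 40.0
t: 39.1
eef_pos: [0.5426, 0.2402, 0.1366]
ee_rot: [-3.141, -0.001, -3.078]
force: [-0.1, -0.3, -1.5]
width: 0.0453
gripper_force: 40.0
t: 39.7
eef_pos: [0.5434, 0.2394, 0.0423]
ee_rot: [3.141, 0.001, -3.079]
force: [0.1, -0.2, -1.0]
width: 0.0459
gripper_force: 40.0
```

```bash
python3 -m creep '{"translation":[[0,0,-4],[0,0,0],[0,0,0],[0,0,0],[0,0,20],[0,0,40],[0,0,40],[0,0,0]],"spin":[0,0,0,0,0,0,0,0],"gripper":[0.3,0.62,0.62,0.62,0.62,0.62,0.7,0.7]}' |tail -5
python3 -m creep '{"translation":[[-21,4,20],[-21,4,20],[-21,4,20],[-21,4,20],[-21,4,20],[-21,4,20],[-21,4,20],[-21,4,20]],"spin":[0.14,0.14,0.14,0.14,0.14,0.14,0.14,0.14],"gripper":[0.7,0.7,0.7,0.7,0.7,0.7,0.7,0.7]}' |head -3
python3 -m creep '{"translation":[[0,0,0],[0,0,0],[0,0,0],[0,0,0],[0,0,0]],"spin":[0.14,0.14,0.1,0,0],"gripper":[0.7,0.7,0.7,0.7,0.7]}' |head -3
python3 - <<'E'
from fit import *
f=grab("wrist","w10");print(look("wrist","bar_center"),look("wrist","bar"));np.savez("w10.npz",**f)
grab("top");print(look("top","block"),look("top","nut"))
E
python3 -m creep '{"translation":[[30,0,0],[30,0,0],[0,30,0],[0,30,0],[0,0,0],[0,0,0]],"spin":[0,0,0,0,0,0],"gripper":[0.7,0.7,0.7,0.7,0.7,0.7]}' |head -3
python3 - <<'E'
from fit import *
f=grab("wrist","w11");print(look("wrist","bar_center"),look("wrist","platform"));np.savez("w11.npz",**f)
a=dict(np.load("w10.npz"))
cv2.imwrite("pics/w1011.png",np.hstack([cv2.resize(rect(a,np.array((.47,.22)),.25,.014,700),(400,400)),cv2.resize(rect(f,np.array((.47,.22)),.25,.014,700),(400,400))]))
E
```

```text
eef_pos: [0.5461, 0.2415, 0.1439]
ee_rot: [3.137, 0.009, -3.078]
force: [-0.2, 0.8, 0.2]
width: 0.0604
gripper_force: 0.0
t: 41.3
eef_pos: [0.3741, 0.2715, 0.2986]
ee_rot: [-3.142, 0.001, -1.953]
t: 41.8
eef_pos: [0.375, 0.2715, 0.2976]
ee_rot: [-3.141, 0.0, -1.582]
[([0.374, 0.268, 0.005], 0.8)] [([0.374, 0.272, 0.001], 0.88)]
[([0.6, 0.293, 0.033], 0.62), ([0.589, 0.249, 0.034], 0.57), ([0.542, 0.24, 0.034], 0.57), ([0.44, -0.346, 0.001], 0.52)] [([0.638, 0.084, 0.03], 0.64), ([0.551, 0.078, 0.035], 0.51), ([0.595, 0.078, 0.033], 0.48), ([0.589, 0.137, 0.04], 0.48)]
t: 42.7
eef_pos: [0.435, 0.3318, 0.2969]
ee_rot: [3.141, -0.001, -1.579]
[([0.375, 0.268, 0.005], 0.63)] [([0.588, 0.173, -0.001], 0.73)]
```

View pics/w1011.png

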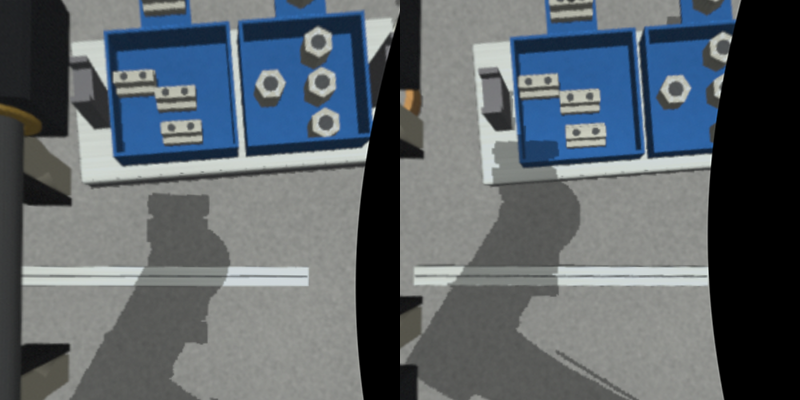

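All seven parts are in the right bins. The bar's right end is at (307,277) in the left pane and its left end at (15,275) in the right pane, so its centre is about (0.375, 0.269). Now to measure the bar height and ends, and the platform and saddle poses.

```bash
python3 - <<'E'
from fit import *
ft=cams.grab_frame("top");im=cv2.imread("pics/top1.png")
k=4;g=cv2.resize(im,None,fx=k,fy=k,interpolation=cv2.INTER_CUBIC).astype(int)
p=proj(ft,[.59,.176,.03])[0]*k
m=(g.min(2)>165).astype(np.uint8);x0,x1,y0,y1=[int(v) for v in(p[0]-290,p[0]+290,p[1]-150,p[1]+130)]
w=np.zeros_like(m);w[y0:y1,x0:x1]=m[y0:y1,x0:x1];w=cv2.morphologyEx(w,cv2.MORPH_OPEN,np.ones((3,3)))
pts=cv2.findNonZero(w);
# drop tab samples: platform points only within 0.1 of its axis
P=np.array([ray(ft,q/k-.375,.03)[:2] for q in pts[:,0]]);yw=np.radians(3.4)
for it in range(3):
    c0=np.array([.587,.176]);ex=np.array([np.cos(yw),np.sin(yw)]);ok=(abs((P-c0)@ex)<.093)
    r=cv2.minAreaRect((P[ok]*1000).astype(np.float32));print("platform",np.round(r,2).tolist() if 0 else r)
# blue bin rims top, z=.065
hsv=cv2.cvtColor(cv2.resize(im,None,fx=k,fy=k,interpolation=cv2.INTER_CUBIC),cv2.COLOR_BGR2HSV)
# bar ends/height from wrist
a=dict(np.load("w10.npz"));f=dict(np.load("w11.npz"))
for n,ff,yr in(("w10",a,(.10,.36)),("w11",f,(.16,.44))):
  for z in(.014,):
    im=rect(ff,np.array((.375,.268)),.2,z,1600).max(2).astype(int);px=.4/1599
    e=[]
    for y in np.arange(*yr,.01):
        c=int((.468-y)/px);col=np.median(im[680:920,c-4:c+5],1);col=col-np.median(col)
        b=np.where(np.abs(np.gradient(cv2.GaussianBlur(col.astype(np.float32).reshape(-1,1),(0,0),2).ravel()))>3)[0]
        if len(b): e.append((y,.575-(680+b[0])*px,.575-(680+b[-1])*px))
    e=np.array(e);mid=(e[:,1]+e[:,2])/2;q=np.polyfit(e[:,0]-.268,mid,1);print(n,"x at y=.268",q[1].round(4),"slope deg",np.degrees(q[0]).round(2),"width",np.median(e[:,1]-e[:,2]).round(4))
# end positions
for n,ff,ye in(("w10",a,.087),("w11",f,.452)):
    im=rect(ff,np.array((.375,ye)),.02,.014,400).astype(float).mean(2)
    row=np.median(im[130:270],0);gr=np.gradient(cv2.GaussianBlur(row.reshape(1,-1),(0,0),3).ravel());i=np.abs(gr).argmax();print(n,"end y",(ye+.02-i*.04/399).round(4),np.abs(gr).max().round(1))
E
```

```text
platform ((592.6817626953125, 173.5235137939453), (177.67739868164062, 390.307861328125), 4.359560012817383)
platform ((592.6817626953125, 173.5235137939453), (177.67739868164062, 390.307861328125), 4.359560012817383)
platform ((592.6817626953125, 173.5235137939453), (177.67739868164062, 390.307861328125), 4.359560012817383)
w10 x at y=.268 0.3743 slope deg 0.19 width 0.0259
w11 x at y=.268 0.3745 slope deg 0.24 width 0.027
w10 end y 0.0836 2.9
w11 end y 0.453 2.1
```

```bash
python3 - <<'E'
from fit import *
ft=cams.grab_frame("top")
U=np.array([(82,141),(690,100),(712,368),(95,407)])/5+[146,134]-.4
B=np.array([ray(ft,u,.03)[:2] for u in U]);c=B.mean(0);d1=B[0]-B[1];d2=B[3]-B[2]
print(B.round(4),c,[np.degrees(np.arctan2(-d[0],d[1])) for d in(d1,d2)],np.linalg.norm(d1),np.linalg.norm(B[0]-B[3]))
# blue-bin outline: fit rims from t9-type crop of start image, z=.065
im=cv2.imread("pics/t9.png");hsv=cv2.cvtColor(im,cv2.COLOR_BGR2HSV);m=cv2.inRange(hsv,(100,120,40),(125,255,255))
m=cv2.morphologyEx(m,cv2.MORPH_CLOSE,np.ones((9,9)));m=cv2.morphologyEx(m,cv2.MORPH_OPEN,np.ones((130,130)))
for q in cv2.findContours(m,0,2)[0]:
    r=cv2.minAreaRect(q);bx=cv2.boxPoints(r);W=np.array([ray(ft,b/5+[146,134]-.4,.065)[:2] for b in bx]);e=W[1]-W[0];print("bin",W.mean(0).round(4),[round(1e3*np.linalg.norm(W[i]-W[i-1]),1) for i in(1,2)],(np.degrees(np.arctan2(e[1],e[0]))+45)%90-45)
f=dict(np.load("w10.npz"))
c=np.array((.585,.175));A=cv2.resize(rect(f,c,.21,.097,1000),(700,700))[150:600]
cv2.imwrite("pics/w10p.png",A)
E
```

```text
[[ 0.6569  0.3732]
 [ 0.6881 -0.0134]
 [ 0.5176 -0.0282]
 [ 0.4884  0.359 ]] [0.58774547 0.17263319] [np.float64(4.609433202671549), np.float64(4.3042672893579095)] 0.3878022921881736 0.1690966062233245
```

View pics/w10p.png

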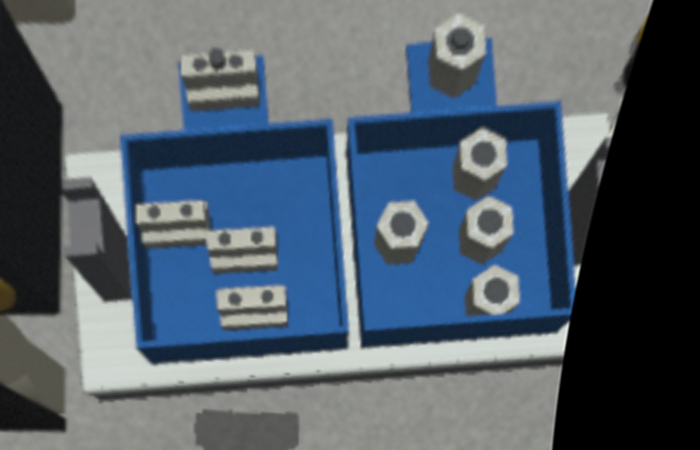

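The posts' ears show at (85,245) and, partly hidden, at (592,205). I'll get a better view of both saddles from above, at two places.

```bash
python3 -m creep '{"translation":[[38,17,0],[38,17,0],[38,17,0],[38,17,0],[0,0,0],[0,0,0]],"spin":[0,0,0,0,0,0],"gripper":[0.7,0.7,0.7,0.7,0.7,0.7]}' |head -3
python3 - <<'E'
from fit import *
f=grab("wrist","w12");np.savez("w12.npz",**f);print(look("wrist","platform"),look("wrist","nut_bin"),look("wrist","block_bin"))
E
python3 -m creep '{"translation":[[0,-45,0],[0,-45,0],[0,-45,0],[0,-45,0],[0,-45,0],[0,-45,0],[0,0,0],[0,0,0]],"spin":[0,0,0,0,0,0,0,0],"gripper":[0.7,0.7,0.7,0.7,0.7,0.7,0.7,0.7]}' |head -3
python3 - <<'E'
from fit import *
f=grab("wrist","w13");np.savez("w13.npz",**f);print(look("wrist","platform"),look("wrist","nut_bin"),look("wrist","block_bin"))
a=dict(np.load("w12.npz"));R=lambda g,y,z:cv2.resize(rect(g,np.array((.588,y)),.05,z,400),(400,300*400//300))[50:350]
cv2.imwrite("pics/w123.png",np.vstack([np.hstack([R(a,.337,.097),R(a,.008,.097)]),np.hstack([R(f,.337,.097),R(f,.008,.097)])]))
E
```

```text
t: 43.55
eef_pos: [0.5876, 0.3991, 0.2961]
ee_rot: [3.14, -0.002, -1.58]
[] [] [([0.582, 0.25, 0.032], 0.96)]
t: 44.55
eef_pos: [0.5865, 0.1285, 0.2991]
ee_rot: [-3.139, 0.001, -1.58]
[([0.591, 0.102, 0.031], 0.53)] [([0.594, 0.101, 0.031], 0.72)] [([0.582, 0.25, 0.03], 0.71)]
```

View pics/w123.png

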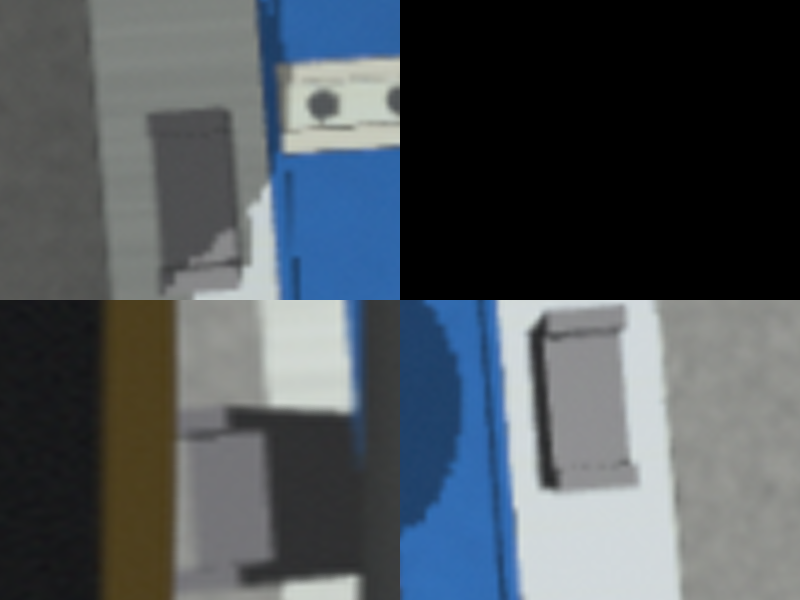

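In panel coordinates the left post's ears are centred at (195,201), giving (0.575, 0.338). The right post's are at (193,98), giving (0.601, 0.010). That puts the platform centre at (0.588, 0.174), yaw 4.45°, spacing 329.5 mm against the stated 330. Now I'll pick the bar.

```bash
python3 -m creep '{"translation":[[-35.4,23.3,0],[-35.4,23.3,0],[-35.4,23.3,-20],[-35.4,23.3,-30],[-35.4,23.3,-40],[-35.1,23.3,-40],[0,0,-40],[0,0,-40]],"spin":[0.006,0,0,0,0,0,0,0],"gripper":[0.7,0.7,0.7,0.7,0.7,0.7,0.7,0.7]}' 50|head -3
python3 -m creep '{"translation":[[0,0,-40],[0,0,-30],[0,0,-15],[0,0,0],[0,0,0]],"spin":[0,0,0,0,0],"gripper":[0.6,0.6,0.6,0.6,0.6]}'
```

```text
t: 45.55
eef_pos: [0.385, 0.2639, 0.0993]
ee_rot: [-3.14, 0.002, -1.568]
t: 46.05
eef_pos: [0.3861, 0.2627, 0.0151]
ee_rot: [3.141, -0.001, -1.571]
force: [1.0, 0.2, 0.7]
width: 0.0523
gripper_force: 0.0
```

```bash
python3 -m creep '{"translation":[[-6,3,0],[-5.7,2.7,0],[0,0,-10],[0,0,0],[0,0,0]],"spin":[-0.003,0,0,0,0],"gripper":[0.6,0.6,0.6,0.6,0.6]}'
python3 -m creep '{"translation":[[0,0,0],[0,0,0],[0,0,0],[0,0,0],[0,0,0],[0,0,0]],"spin":[0,0,0,0,0,0],"gripper":[0.1,0.1,0.1,0.1,0.1,0.1]}'
python3 -m creep '{"translation":[[0,0,15],[0,0,30],[0,0,40],[0,0,40],[0,0,40],[0,0,0]],"spin":[0,0,0,0,0,0],"gripper":[0.1,0.1,0.1,0.1,0.1,0.1]}'
```

```text
t: 46.55
eef_pos: [0.3743, 0.2674, 0.0048]
ee_rot: [3.141, -0.0, -1.576]
force: [0.3, 0.2, 0.2]
width: 0.0525
gripper_force: 0.0
t: 47.15
eef_pos: [0.3745, 0.2676, 0.005]
ee_rot: [-3.142, 0.0, -1.576]
force: [0.1, -0.2, -0.1]
width: 0.023
gripper_force: 50.0
t: 47.75
eef_pos: [0.3763, 0.2699, 0.1751]
ee_rot: [-3.136, 0.007, -1.575]
force: [0.9, 0.6, -2.9]
width: 0.0231
gripper_force: 50.0
```

```bash
python3 -m creep '{"translation":[[21,-9,0],[21,-9,0],[21,-9,0],[21,-9,0],[21,-9,0],[21,-9,0],[21,-9,0],[21,-9,0]],"spin":[0.01,0.01,0.01,0.01,0.01,0.01,0.01,0.013],"gripper":[0.1,0.1,0.1,0.1,0.1,0.1,0.1,0.1]}' |tail -2
python3 -m creep '{"translation":[[21,-9,0],[21,-9,0],[3,-4,0],[0,0,0],[0,0,0],[0,0,0]],"spin":[0,0,0,0,0,0],"gripper":[0.1,0.1,0.1,0.1,0.1,0.1]}'
python3 - <<'E'
from fit import *
f=grab("wrist","w14")
ft=grab("top","t14");fs=grab("scene");print(look("wrist","bar_center"),look("top","bar_center"),look("scene","bar_center"))
s=fs["img"];p=proj(fs,[.588,.174,.1])[0].astype(int)
cv2.imwrite("pics/s14.png",cv2.resize(s[p[1]-75:p[1]+75,p[0]-100:p[0]+100,::-1],None,fx=4,fy=4,interpolation=cv2.INTER_CUBIC))
E
```

```text
width: 0.0231
gripper_force: 50.0
t: 49.15
eef_pos: [0.5867, 0.1739, 0.1698]
ee_rot: [3.141, 0.0, -1.492]
force: [0.7, 0.3, -3.1]
width: 0.0235
gripper_force: 50.0
[([0.586, 0.175, 0.168], 0.93)] [([0.583, 0.174, 0.17], 0.56)] [([0.587, 0.18, 0.175], 0.64), ([0.66, -0.378, 0.002], 0.44)]
```

View pics/s14.png

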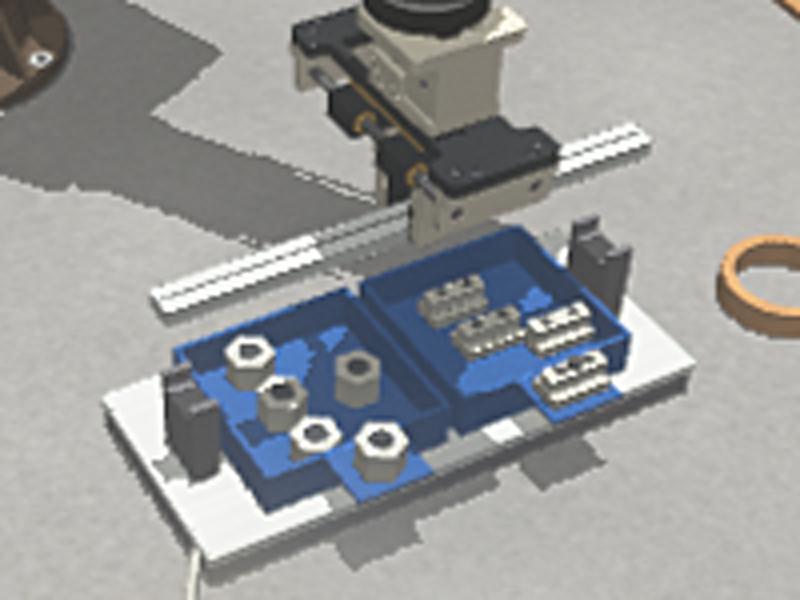

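The scene view shows the bar held level over the platform, with its ends at (160,300) and (645,135) above the saddles. Lowering it.

```bash
python3 -m creep '{"translation":[[1.3,-0.5,-20],[0,0,-20],[0,0,-15],[0,0,-10],[0,0,-4],[0,0,0],[0,0,0]],"spin":[0,0,0,0,0,0,0],"gripper":[0.1,0.1,0.1,0.1,0.1,0.1,0.1]}'
python3 -m creep '{"translation":[[0,0,-4],[0,0,-3],[0,0,0],[0,0,0]],"spin":[0,0,0,0],"gripper":[0.1,0.1,0.1,0.1]}'
python3 -m creep '{"translation":[[0,0,-2],[0,0,0],[0,0,0]],"spin":[0,0,0],"gripper":[0.1,0.1,0.1]}'
python3 -m creep '{"translation":[[0,0,-2],[0,0,0],[0,0,0]],"spin":[0,0,0],"gripper":[0.1,0.1,0.1]}'
```

```text
t: 50.15
eef_pos: [0.5892, 0.1733, 0.1017]
ee_rot: [-3.141, 0.0, -1.493]
force: [-0.8, -0.2, -1.6]
width: 0.0235
gripper_force: 50.0
t: 50.55
eef_pos: [0.5887, 0.1731, 0.0939]
ee_rot: [3.142, -0.0, -1.493]
force: [0.9, 0.0, -1.6]
width: 0.0233
gripper_force: 50.0
t: 50.85
eef_pos: [0.5887, 0.1731, 0.0919]
ee_rot: [3.142, -0.0, -1.493]
force: [0.5, 0.5, -1.8]
width: 0.0232
gripper_force: 50.0
t: 51.15
eef_pos: [0.589, 0.1732, 0.09]
ee_rot: [-3.141, 0.0, -1.493]
force: [0.9, 0.0, -1.6]
width: 0.0232
gripper_force: 50.0
```

```bash
python3 -m creep '{"translation":[[0,0,-1],[0,0,0],[0,0,0]],"spin":[0,0,0],"gripper":[0.1,0.1,0.1]}'
python3 -m creep '{"translation":[[0,0,-1],[0,0,0],[0,0,0]],"spin":[0,0,0],"gripper":[0.1,0.1,0.1]}'
```

```text
t: 51.45
eef_pos: [0.589, 0.1732, 0.09]
ee_rot: [-3.141, 0.0, -1.492]
force: [-2.7, -0.2, 5.3]
width: 0.0235
gripper_force: 50.0
t: 51.75
eef_pos: [0.589, 0.1732, 0.0899]
ee_rot: [-3.14, 0.0, -1.492]
force: [-6.7, -0.3, 13.7]
width: 0.023
gripper_force: 50.0
```

Contact at TCP z = 0.090, meaning the underside is at 0.085, on the saddle floor. Release, lift and check.

```bash
python3 -m creep '{"translation":[[0,0,1],[0,0,0],[0,0,0],[0,0,0],[0,0,0],[0,0,0]],"spin":[0,0,0,0,0,0],"gripper":[0.1,0.4,0.45,0.45,0.5,0.5]}'
python3 -m creep '{"translation":[[0,0,10],[0,0,25],[0,0,40],[0,0,40],[0,0,40],[0,0,0],[0,0,0]],"spin":[0,0,0,0,0,0,0],"gripper":[0.5,0.5,0.5,0.5,0.5,0.5,0.5]}'
python3 -m creep '{"translation":[[-40,0,0],[-40,0,0],[-40,0,0],[-40,-20,0],[0,-40,0],[0,-40,0],[0,-40,0],[0,-40,0]],"spin":[0,0,0,0,0,0,0,0],"gripper":[0.5,0.5,0.5,0.5,0.5,0.5,0.5,0.5]}'|head -3
python3 -m creep '{"translation":[[0,-40,0],[0,-40,0],[0,-40,0],[0,0,0],[0,0,0]],"spin":[0,0,0,0,0],"gripper":[0.5,0.5,0.5,0.5,0.5]}'|head -3
python3 - <<'E'
from fit import *
ft=grab("top");fs=grab("scene")
for c in("top","scene"): print(look(c,"bar_center"),look(c,"nut"),look(c,"block"),look(c,"console"))
p=proj(ft,[.588,.174,.09])[0].astype(int);q=proj(fs,[.588,.174,.09])[0].astype(int)
a=cv2.resize(ft["img"][p[1]-50:p[1]+50,p[0]-75:p[0]+75,::-1],(435,290),interpolation=cv2.INTER_CUBIC)
b=cv2.resize(fs["img"][q[1]-70:q[1]+70,q[0]-105:q[0]+105,::-1],(435,290),interpolation=cv2.INTER_CUBIC)
cv2.imwrite("pics/fin.png",np.vstack([a,b]))
E
```

```text
t: 52.35
eef_pos: [0.5888, 0.1731, 0.0887]
ee_rot: [3.141, -0.0, -1.493]
force: [-0.1, -0.4, -0.9]
width: 0.0436
gripper_force: 0.0
t: 53.05
eef_pos: [0.5891, 0.1734, 0.2459]
ee_rot: [-3.139, 0.002, -1.493]
force: [-0.8, -0.1, -0.2]
width: 0.0434
gripper_force: 0.0
t: 53.85
eef_pos: [0.4277, -0.0083, 0.2434]
ee_rot: [3.141, -0.0, -1.492]
t: 54.35
eef_pos: [0.4279, -0.1278, 0.243]
ee_rot: [3.14, 0.0, -1.496]
[([0.584, 0.174, 0.09], 0.59), ([0.639, 0.083, 0.034], 0.3)] [([0.64, 0.086, 0.032], 0.64), ([0.547, 0.075, 0.039], 0.61), ([0.593, 0.08, 0.034], 0.54)] [([0.602, 0.292, 0.036], 0.65), ([0.545, 0.239, 0.029], 0.47), ([0.586, 0.246, 0.035], 0.39)] [([0.437, -0.347, -0.0], 0.84)]
[([0.589, 0.177, 0.098], 0.71), ([0.552, 0.075, 0.033], 0.35)] [([0.594, 0.077, 0.031], 0.67), ([0.591, 0.135, 0.037], 0.47), ([0.637, 0.086, 0.037], 0.42), ([0.556, 0.078, 0.035], 0.41)] [([0.583, 0.248, 0.033], 0.61), ([0.547, 0.238, 0.036], 0.51), ([0.604, 0.291, 0.033], 0.47)] [([0.443, -0.344, 0.0], 0.55)]
```

View pics/fin.png

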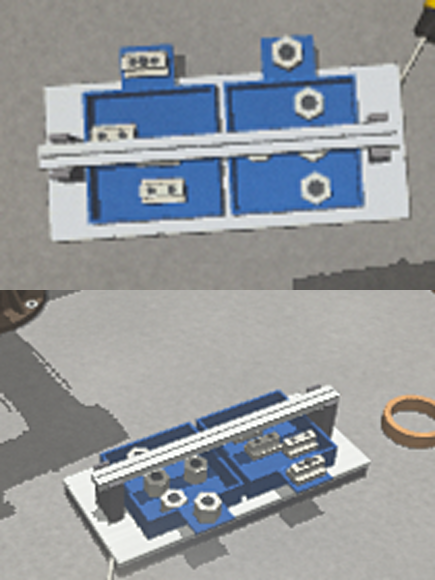

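The bar sits in both saddles: its ends are at (38,157) and (398,137) in the top view, between the ears. Quick numeric check of the centring before I hand in.

```bash
python3 - <<'E'
from fit import *
ft=grab("top");p=proj(ft,[.588,.174,.09])[0].astype(int)
E=[ray(ft,np.array(u)/2.9+p-[75,50]-.35,.099) for u in[(38,157),(398,137)]];print(E,(E[0]+E[1])/2,np.linalg.norm(E[0]-E[1]))
print(proj(ft,[[.443,-.343,.04]]))
f=grab("wrist");im=rect(f,np.array((.443,-.343)),.075,.042,600).astype(int);g=im.mean(2)
yy,xx=np.mgrid[:600,:600];r=np.hypot(xx-300,yy-300);a=np.degrees(np.arctan2(300-xx,300-yy))
for rr in(135,150,220):
    s=(abs(r-rr)<3)&(abs(a-5)<9);print(rr,np.average(a[s],weights=np.clip(100-g[s],0,None)+1e-6))
E
```

```text
[array([0.57424797, 0.35781034, 0.099     ]), array([ 0.59929984, -0.00989796,  0.099     ])] [0.58677391 0.17395619 0.099     ] 0.3685607041835151
[[389.671679   232.41692073]]
135 1.5542393972543878
150 1.680190651047187
220 2.21873729889457
```

```bash
python3 -c "
from station import arm;print(arm.job_done())"
```

```text
the job is handed in; nothing more can be done
None
```

I handed the job in at about 54 s: the tare knob stands at zero, all 4 nuts and 3 blocks are in their bins, and the bar rests centred in both saddles with the robot clear.

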